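Scoop walnuts into the serving bowl

ROBOT

A 6-joint arm with a two-finger parallel gripper is mounted at the origin on the work surface. World frame = base frame: x ahead of the robot, y to its left, z up, the work surface at z = 0. Lengths are in m, angles in degrees, forces in N, time in s.
With the tool pointing down it reaches from about 0.4 to 0.825 m from the base axis. Payload 7 kg.
Tool frame: the origin (TCP) lies at the very end of the fingers, on their centre line; the grasp point (between the pads) lies 19 mm behind it (ctrl.grip_depth is the distance from the TCP to the grasp point, in m); z points along the fingers, y is the line along which they close (so a half turn about z gives the same grasp; the last joint's range is limited). The gripper opens to 88 mm and grips with 3 to 60 N. Pads are 19 mm wide; open, the fingers measure 130 mm over their backs; the gripper's body (78 mm by 193 mm) begins 47 mm behind the grasp point.
Start: joints at [86.923, 20.546, 0.682, 0, -70.136, -16.507], TCP at [0.226, 0.636, 0.227] pointing down, gripper open.
Joint ranges: [-176.03, 176.03], [-82.01, 121.73], [-58.28, 71.71], [-173.87, 95.51], [-174.79, -0.11], [-173.66, 173.66]. Speed limits (degrees/s): [136.94, 136.94, 172.46, 180, 180, 180].

INTERFACE

Orientations are given as [roll, pitch, yaw] about the fixed x, y, z axes, in that order (R = Rz(yaw) Ry(pitch) Rx(roll)).
In Python, from plant import get_obs, eyes, ctrl, spotter gives the robot as it stands.
- The arm moves only by the shell command python3 -m crank 'ROWS'. ROWS is JSON, one flat list of numbers, 7 for each row, row after row: the turn, a rotation vector about the tool's x, y, z in rad, then the shift along the tool's x, y, z in mm, then the opening, from 0 (shut) to 1 (fully open). A call has 1 to 5 rows; each row shifts and turns the commanded pose from where the row before left it, along the tool's axes as they then stand; what a row does not reach is not made up. A row lasts 1/8 s, in which the tool goes at most 62.5 mm and 10.7 degrees, less where a joint would pass 70% of its speed; a pose out of reach is approached as far as the arm can. A call is refused whole if a number of a shift passes 62.5 or a number of a turn 0.188, either way. A call with a gripper value outside its range is refused whole. The fingers move at their own pace and stop on an object; the grip force is fixed at half the most. Time passes only in rows, so rows that do not move let the fingers close. It gives the time, the measured TCP pose, the force, the opening and the grip force at its end, in the units of the state.
- get_obs(): the state, without advancing time (a new reading comes with each control period).
- eyes.snapshot(name): name is "scene" or "side" or "wrist"; returns the picture (480x640x3 uint8, blue, green, red); there is no depth.
- eyes.camera_model(name): a dict with "fx", "fy", "cx", "cy" (pixels), "extrinsics" (4x4, takes a point from camera to world coordinates). Camera axes: x right, y down, z forward; pixel columns grow to the right and rows downward; lengths in m; the calibration is good to about 2 mm. The wrist camera is an equidistant fisheye: a pixel r from the principal point sees the ray r / f radians off the axis. A picture is of the moment at which its call begins: read the wrist's pose just before it. camera_model takes no time and is no camera call; for the wrist camera it gives the pose at the moment of the call.
- ctrl.close_job(): hands the job in; it is judged then, once.
Trained networks look in the newest picture that a camera, given by its name, has taken for a name from the list of things; names that differ only in an ending like _2 or _b are one class to them, and where a whole thing is asked for, a point or a joint stands for the part that bears it (a point fixed in the world has none). Each returns a list of dicts, best first, with "p" (0 to 1); they miss things now and then, are a little off and sometimes report something else, mostly with a low value. They report only what shows in the picture. A call takes as long as a camera call. They do not tell look-alikes from the thing itself.
- spotter.outline_of(camera, target): "region" (480x640 bool, what is visible of it) and "rect" ([left, top, width, height] in pixels, round what is visible of it).
- spotter.place_of(camera, target): "location" ([column, row] in pixels: a listed point, or the origin of a listed thing).
The state is a dict: "clock": time; "joint_pos": joint angles; "qvel": joint speeds; "tau": joint torques, N m; "tool_pos": TCP position; "orientation": TCP orientation; "force": force on the tool from outside, world axes, zero at the start; "moment": the same for the moment, N m; "opening": finger opening in m; "gripper_force": force on a finger pad.
Only numpy, scipy, OpenCV 4.12 (cv2) and the standard library are available. Lean on these libraries where they do the work, as an engineer would, in place of code of your own. Each camera call takes 0.05 s, during which the arm holds its last target. There are 200 camera calls.

TASK

Take the scoop and use it to move at least three walnuts from the crate into the white bowl, without touching the nuts with the fingers or spilling any on the worktop (the rest stay in the crate). Then lay the scoop down flat in the wide empty compartment of the utensil tray. Leave the bowl and everything else standing where they are.

Things in the scene. Friction and masses are not known exactly. Their poses are not given: they have to be found in the camera images.
- scoop: kitchen scoop of sheet steel, open at front and top, raised wooden handle; 0.14 to 0.24 kg. Origin: on the underside, near the middle of the flat bottom; x points to the lip, z up when it lies flat. Outside x -50 to +55 mm, y -38 to +38; back wall 50 mm high. It stands on its flat bottom by itself (centre of mass near x -30) and starts so on the worktop, in front of the robot
- scoop_lip (a point): middle of the scoop's straight lip, on the underside (x 55 in the scoop's frame, same axes). The bottom is 2 mm thick, thinned to 0.8 mm at the lip; side walls 2 mm thick, 50 mm high at the back (x -50 to -30), sloping down to 12 mm near the lip. Walnuts slide readily on the smooth steel
- scoop_grip (a point): middle of the scoop's handle (x -105, z 61 mm in the scoop's frame, same axes). The handle is a straight bar 20 mm wide with flat upright sides (y -10 to +10) and 18 mm deep; its middle line runs from x -66, z 47 mm back and up at 20 degrees to its end at x -163, z 82 mm
- crate: shallow open wooden crate with the walnuts on its floor; fixed. Outside 118 (x) x 300 (y) mm, walls and floor 7 mm thick, so inside 104 x 286 mm; the long sides stand 61 mm high, the short ends only 45 mm (outside heights). Origin: centre of the underside; y along its long side. It stands left or right of the robot's middle line, the tray on the other side
- tray: plywood utensil tray, fixed, outside 220 (x) x 300 (y) x 40 (z) mm, floor 5, walls 6 mm thick. Three compartments run along y: the wide one (104 mm wide, 288 long, on the -x side) is empty and is the scoop's place; the two narrow ones (46 mm) hold a spatula and a pastry brush fixed to the tray. Origin: centre of the underside
- tray_slot (a point): centre of the floor of the wide, empty compartment of the tray (5 mm above the worktop); same axes as the tray: y along the compartment. The scoop may lie either way round
- bowl: white ceramic bowl standing loose on the worktop, empty; rim 170 mm across outside, 65 mm high, wall 6 mm, inner floor 7 mm up and about 70 mm across; 0.5 to 0.8 kg. Origin: centre of the underside, z up
- bowl_mid (a point): middle of the bowl's hollow: on its axis, 45 mm above the underside
- mill: turned wooden pepper mill, 58 mm across at the foot, 180 mm high; loose bystander. Origin: centre of the underside
- jar: glass jar of pasta with a cork lid, 82 mm across, 133 mm high; loose bystander. Origin: centre of the underside
- lemon: lemon lying on its side, 74 mm long, 53 mm thick; loose bystander. Origin: its centre
- walnut1: walnut in its shell, 36 mm long (its x axis), 32 mm thick, 16 g, one of six lying in one layer on the crate's floor, at least 35 mm clear of both short end walls at the start; rolls only a little. Origin: its centre
- walnut2: walnut in its shell, 36 mm long (its x axis), 32 mm thick, 16 g, one of six lying in one layer on the crate's floor, at least 35 mm clear of both short end walls at the start; rolls only a little. Origin: its centre
- walnut3: walnut in its shell, 36 mm long (its x axis), 32 mm thick, 16 g, one of six lying in one layer on the crate's floor, at least 35 mm clear of both short end walls at the start; rolls only a little. Origin: its centre
- walnut4: walnut in its shell, 36 mm long (its x axis), 32 mm thick, 16 g, one of six lying in one layer on the crate's floor, at least 35 mm clear of both short end walls at the start; rolls only a little. Origin: its centre
- walnut5: walnut in its shell, 36 mm long (its x axis), 32 mm thick, 16 g, one of six lying in one layer on the crate's floor, at least 35 mm clear of both short end walls at the start; rolls only a little. Origin: its centre
- walnut6: walnut in its shell, 36 mm long (its x axis), 32 mm thick, 16 g, one of six lying in one layer on the crate's floor, at least 35 mm clear of both short end walls at the start; rolls only a little. Origin: its centre
Not all that is in view belongs to the job. What is shaped like the walnut6 but pink or red is not meant.

How it is judged:
By the outcome, as a careful person would: the job done as asked, in the order asked, and still so for the second after the job is handed in, with the robot touching nothing.
It also fails if it takes over 72 s, if anything falls off the work surface, if the arm or the gripper's body presses on something with over 40 N, if the wrist force passes 120 N, or if a joint passes its speed limit or range.

## Working session

There is one attempt and no reset: what is moved stays moved. The work goes in short steps, Python scripts to look and compute and a shell command to move; the robot and the scene stay as the last step left them, time stands still between calls to the robot, and variables do not carry over. Pictures are saved under pics/ and viewed, at most 10 in all, crops included, and the job is handed in when it is done.

```bash
ls; mkdir -p pics; python3 - <<'E'
from plant import get_obs, eyes, ctrl, spotter
import cv2
print(get_obs())
a=eyes.snapshot("scene"); b=eyes.snapshot("side")
cv2.imwrite("pics/scene.png",a); cv2.imwrite("pics/side.png",b)
for n in("scene","side","wrist"): print(n,eyes.camera_model(n))
E
```

```text
pics
{'clock': 0.0, 'joint_pos': array([ 8.69239294e+01,  2.05913959e+01,  6.32809146e-01, -1.93197705e-02,
       -7.01353849e+01, -1.65076419e+01]), 'qvel': array([-0.05921377, -0.07683415, -0.05027228,  0.00329287,  0.03062888,
       -0.05207549]), 'tau': array([ 1.22572428e-04, -5.82719564e+01,  2.93043441e+01,  6.99671432e+00,
        6.76073789e-03, -1.74824168e-04]), 'tool_pos': array([0.22610684, 0.63547959, 0.22561832]), 'orientation': array([ 1.79904741e+02, -9.29079912e-03, -1.95902845e+01]), 'force': array([ 0.48375744,  0.31510237, -0.10586952]), 'moment': array([ 0.01264569, -0.00603946,  0.00192613]), 'gripper_force': 0.0, 'opening': 0.08759036952893731}
scene {'fx': 465.7990196225131, 'fy': 465.7990196225131, 'cx': 322.21676620174486, 'cy': 238.01540330305613, 'extrinsics': array([[-3.56702774e-04,  7.38356400e-01, -6.74410631e-01,
         1.28923498e+00],
       [ 9.99979790e-01, -4.01756064e-03, -4.92739441e-03,
        -1.44757461e-02],
       [-6.34765880e-03, -6.74398759e-01, -7.38340044e-01,
         8.38475195e-01],
       [ 0.00000000e+00,  0.00000000e+00,  
[... 174 characters left out ...]
.86517318, -0.26202815,  0.4275706 ,  0.05593267],
       [-0.50125098, -0.47724736,  0.72179112, -0.8686534 ],
       [ 0.01492735, -0.8387945 , -0.54424348,  0.72219357],
       [ 0.        ,  0.        ,  0.        ,  1.        ]])}
wrist {'fx': 371.64829954431775, 'fy': 371.64829954431775, 'cx': 324.6226401449293, 'cy': 235.4332337344603, 'extrinsics': array([[-3.34646271e-01, -8.99147002e-01, -2.82039964e-01,
         3.01127698e-01],
       [-9.42343592e-01,  3.19513701e-01,  9.94964788e-02,
         6.09938150e-01],
       [ 6.53671994e-04,  2.99074679e-01, -9.54229485e-01,
         3.83141436e-01],
       [ 0.00000000e+00,  0.00000000e+00,  0.00000000e+00,
         1.00000000e+00]])}
```

View pics/scene.png

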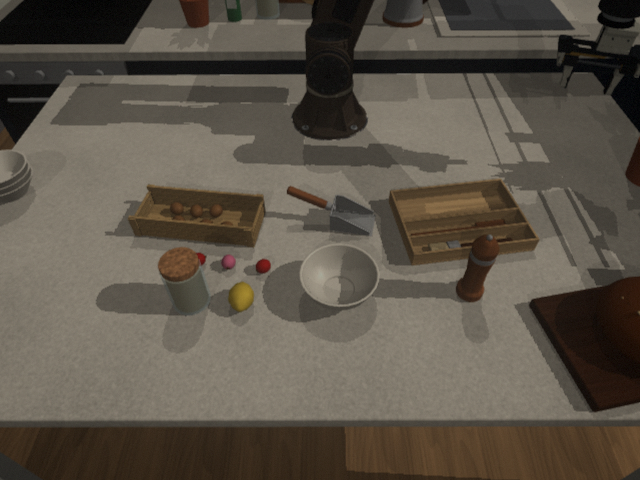

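View pics/side.png

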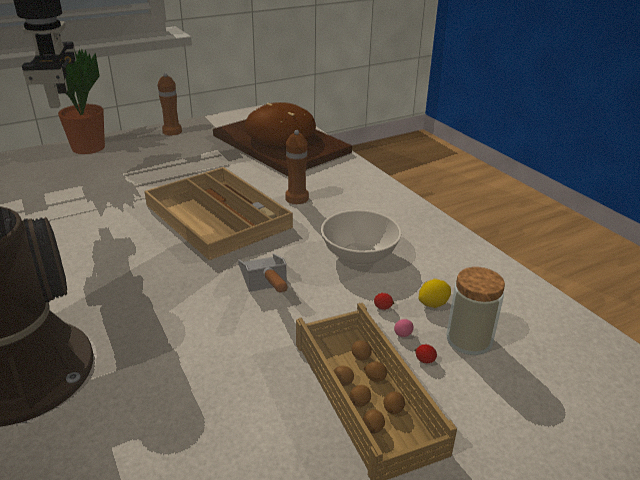

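```bash
cat > h.py <<'E'
import numpy as np, cv2
from plant import get_obs, eyes, ctrl, spotter
from scipy.spatial.transform import Rotation as Ro
def ray(cam,px):
    m=eyes.camera_model(cam);E=m["extrinsics"]
    u=np.array([(px[0]-m["cx"])/m["fx"],(px[1]-m["cy"])/m["fy"]])
    if cam=="wrist":
        r=np.hypot(*u); d=np.array([*(u/r*np.sin(r)),np.cos(r)]) if r>1e-9 else np.array([0,0,1.])
    else: d=np.array([*u,1.])
    d=E[:3,:3]@d; return E[:3,3],d/np.linalg.norm(d)
def atz(cam,px,z):
    o,d=ray(cam,px); return o+d*(z-o[2])/d[2]
def tri(c1,p1,c2,p2):
    o1,d1=ray(c1,p1);o2,d2=ray(c2,p2)
    t=np.linalg.lstsq(np.stack([d1,-d2],1),o2-o1,rcond=None)[0]
    a=o1+d1*t[0];b=o2+d2*t[1]; return (a+b)/2,np.linalg.norm(a-b)
def proj(cam,P):
    m=eyes.camera_model(cam);E=m["extrinsics"];p=E[:3,:3].T@(np.asarray(P)-E[:3,3])
    if cam=="wrist":
        th=np.arctan2(np.hypot(p[0],p[1]),p[2]);u=p[:2]/np.hypot(p[0],p[1])*th
    else:u=p[:2]/p[2]
    return np.array([u[0]*m["fx"]+m["cx"],u[1]*m["fy"]+m["cy"]])
E
python3 - <<'E'
from h import *
np.set_printoptions(precision=3,suppress=True)
Z=dict(scoop=0,scoop_lip=0,scoop_grip=.061,crate=0,tray=0,tray_slot=.005,bowl=0,bowl_mid=.045,mill=0,jar=0,lemon=.0265,walnut1=.023)
for c in("scene","side"):
    for n,z in Z.items():
        for r in spotter.place_of(c,n)[:8 if n=="walnut1" else 2]:
            print(c,n,round(r["p"],2),np.round(r["location"]),atz(c,r["location"],z))
E
```

```text
scene scoop 0.55 [350. 223.] [0.471 0.049 0.   ]
scene scoop_lip 0.89 [372. 225.] [0.48  0.104 0.   ]
scene scoop_lip 0.73 [466. 293.] [0.689 0.296 0.   ]
scene scoop_grip 0.61 [312. 198.] [ 0.448 -0.046  0.061]
scene scoop_grip 0.39 [343. 275.] [0.684 0.024 0.061]
scene crate 0.82 [201. 224.] [ 0.475 -0.324  0.   ]
scene tray 0.94 [453. 225.] [0.48  0.307 0.   ]
scene tray 0.43 [310. 201.] [ 0.391 -0.053  0.   ]
scene tray_slot 0.72 [452. 208.] [0.427 0.313 0.005]
scene tray_slot 0.3 [350. 223.] [0.477 0.05  0.005]
scene bowl 0.56 [337. 290.] [0.678 0.014 0.   ]
scene bowl_mid 0.55 [336. 279.] [0.683 0.011 0.045]
scene mill 0.95 [467. 294.] [ 0.692  0.297 -0.   ]
scene jar 0.56 [190. 301.] [ 0.707 -0.309  0.   ]
scene jar 0.31 [226. 226.] [ 0.48  -0.262  0.   ]
scene lemon 0.7 [181. 223.] [ 0.496 -0.365  0.026]
scene lemon 0.65 [240. 299.] [ 0.72  -0.194  0.026]
scene walnut1 0.7 [194. 211.] [ 0.451 -0.343  0.023]
scene walnut1 0.64 [228. 260.] [ 0.612 -0.233  0.023]
scene walnut1 0.64 [264. 266.] [ 0.628 -0.151  0.023]
scene walnut1 0.56 [178. 220.] [ 0.482 -0.375  0.023]
scene wal
[... 579 characters left out ...]
9 [217. 219.] [0.467 0.292 0.005]
side bowl 0.86 [361. 257.] [0.679 0.005 0.   ]
side bowl_mid 0.77 [359. 238.] [0.674 0.01  0.045]
side mill 0.82 [299. 196.] [0.694 0.308 0.   ]
side jar 0.76 [470. 336.] [ 0.71  -0.302  0.   ]
side lemon 0.72 [436. 294.] [ 0.711 -0.2    0.026]
side walnut1 0.93 [373. 417.] [ 0.442 -0.385  0.023]
side walnut1 0.91 [426. 354.] [ 0.594 -0.317  0.023]
side walnut1 0.84 [393. 403.] [ 0.483 -0.378  0.023]
side walnut1 0.8 [402. 326.] [ 0.602 -0.242  0.023]
side walnut1 0.76 [383. 300.] [ 0.616 -0.163  0.023]
side walnut1 0.74 [344. 376.] [ 0.449 -0.292  0.023]
side walnut1 0.73 [358. 347.] [ 0.504 -0.247  0.023]
side walnut1 0.7 [358. 393.] [ 0.448 -0.335  0.023]
```

The scene view shows the scoop at about (340,210), the bowl at (340,278), the crate at (200,216) and the tray at (462,220). Three round decoys, red and pink, sit at (200-264, 260). The side view shows six nuts in the crate, around (345-395, 350-420). Both cameras agree to about 1 cm. Next I'll fit the crate and tray yaw from their outlines.

```bash
python3 - <<'E'
from h import *
from scipy.optimize import minimize
np.set_printoptions(precision=4,suppress=True)
def hullmask(cam,pts):
    m=np.zeros((480,640),np.uint8)
    uv=np.array([proj(cam,p) for p in pts])
    cv2.fillConvexPoly(m,cv2.convexHull((uv*16).round().astype(np.int32)),1,shift=4); return m>0
for n,(L,W,zs),x0 in (("crate",(.118,.300,(.061,.045)),(.473,-.325)),("tray",(.22,.3,(.04,.04)),(.475,.307))):
    R={c:spotter.outline_of(c,n)[0]["region"] for c in("scene","side")}
    def cost(v):
        c,s=np.cos(v[2]),np.sin(v[2]);t=0
        pts=[(v[0]+c*a-s*b,v[1]+s*a+c*b,z) for a in(-L/2,L/2) for b in(-W/2,W/2) for z in(0,zs[0])]
        for k,r in R.items():
            m=hullmask(k,pts); t+=1-(m&r).sum()/(m|r).sum()
        return t
    best=min((minimize(cost,[*x0,y],method="Nelder-Mead",options=dict(initial_simplex=[[*x0,y],[x0[0]+.01,x0[1],y],[x0[0],x0[1]+.01,y],[*x0,y+.08]])) for y in(-.2,-.1,0,.1,.2)),key=lambda r:r.fun)
    print(n,best.x[:2],np.degrees(best.x[2]),best.fun)
E
```

```text
Traceback (most recent call last):
  File "h.py", line 18, in proj
    m=eyes.camera_model(cam);E=m["extrinsics"];p=E[:3,:3].T@(np.asarray(P)-E[:3,3])
ValueError: time passes only in moves, steps and waits
```

```bash
R='python3 -m crank'
# from (0.226,0.636,0.227) tool yaw -19.6; turn tool by -81 deg yaw (about tool z: +) later; first shift. tool x=(.942,-.335), y=(-.335,-.942)
$R '[0,0,0, 22,56,0,1, 0,0,0, 22,56,0,1, 0,0,0, 22,56,0,1, 0,0,0, 22,56,0,1, 0,0,0, 22,56,0,1]'
$R '[0,0,0, 22,56,0,1, 0,0,0, 22,56,0,1, 0,0,0, 22,56,0,1, 0,0,0, 22,56,0,1, 0,0,0, 22,56,0,1]'
```

```text
clock: 2.02
tool_pos: [0.2361, 0.3334, 0.2266]
orientation: [-180.0, -0.0, -19.6]
force: [0.2, -0.7, 0.9]
opening: 0.0876
gripper_force: 0.0
clock: 2.65
tool_pos: [0.2454, 0.0331, 0.2269]
orientation: [-179.8, -0.0, -19.4]
force: [1.9, -0.0, 1.1]
opening: 0.0879
gripper_force: 0.0
```

```bash
R='python3 -m crank'
$R '[0,0,0, 54,2,0,1, 0,0,0, 54,2,0,1, 0,0,0, 54,2,0,1, 0,0,0, 54,2,0,1, 0,0,0.18, 0,0,0,1]' | tail -6
$R '[0,0,0.18, 0,0,0,1, 0,0,0.18, 0,0,0,1, 0,0,0.18, 0,0,0,1, 0,0,0.18, 0,0,0,1, 0,0,0.18, 0,0,0,1]' | tail -6
$R '[0,0,0.18, 0,0,0,1, 0,0,0.18, 0,0,0,1, 0,0,0,0,0,0,1, 0,0,0,0,0,0,1]' | tail -6
cat > p.py <<'E'
import re
s=open('h.py').read()
s=s.replace("def ray(","_C={}\ndef cm(c):\n    if c not in _C: _C[c]=eyes.camera_model(c)\n    return _C[c]\ndef ray(",1).replace("m=eyes.camera_model(cam)","m=cm(cam)")
open('h.py','w').write(s)
E
python3 p.py
cat > fit.py <<'E'
from h import *
from scipy.optimize import minimize
np.set_printoptions(precision=4,suppress=True)
def hullmask(cam,pts):
    m=np.zeros((480,640),np.uint8)
    uv=np.array([proj(cam,p) for p in pts])
    cv2.fillConvexPoly(m,cv2.convexHull((uv*16).round().astype(np.int32)),1,shift=4); return m>0
for n,(L,W,zs),x0 in (("crate",(.118,.300,.061),(.473,-.325)),("tray",(.22,.3,.04),(.475,.307))):
    R={c:spotter.outline_of(c,n)[0]["region"] for c in("scene","side")}
    def cost(v):
        c,s=np.cos(v[2]),np.sin(v[2]);t=0
        pts=[(v[0]+c*a-s*b,v[1]+s*a+c*b,z) for a in(-L/2,L/2) for b in(-W/2,W/2) for z in(0,zs)]
        for k,r in R.items():
            m=hullmask(k,pts); t+=1-(m&r).sum()/(m|r).sum()
        return t
    best=min((minimize(cost,[*x0,y],method="Nelder-Mead",options=dict(initial_simplex=[[*x0,y],[x0[0]+.01,x0[1],y],[x0[0],x0[1]+.01,y],[*x0,y+.08]])) for y in(-.15,0,.15)),key=lambda r:r.fun)
    print(n,best.x[:2],np.degrees(best.x[2]),best.fun)
E
python3 fit.py
python3 - <<'E'
from h import *
np.set_printoptions(precision=4,suppress=True)
a=eyes.snapshot("wrist");cv2.imwrite("pics/w1.png",a)
for n,z in dict(scoop=0,scoop_lip=0,scoop_grip=.061,bowl_mid=.045).items():
    for r in spotter.place_of("wrist",n)[:2]: print(n,round(r["p"],2),np.round(r["location"]),atz("wrist",r["location"],z))
E
```

```text
clock: 3.28
tool_pos: [0.437, -0.0404, 0.2263]
orientation: [179.9, 0.1, -30.2]
force: [-1.2, -0.2, -0.1]
opening: 0.0877
gripper_force: 0.0
clock: 3.9
tool_pos: [0.4346, -0.0388, 0.2277]
orientation: [-180.0, 0.0, -81.8]
force: [0.5, 0.4, 0.9]
opening: 0.0877
gripper_force: 0.0
clock: 4.4
tool_pos: [0.4346, -0.0388, 0.2276]
orientation: [-180.0, 0.0, -101.9]
force: [0.0, -0.5, -0.2]
opening: 0.0876
gripper_force: 0.0
crate [ 0.4699 -0.3253] -7.765648219769588 0.31227328299457047
tray [0.478  0.3164] 8.418873561095468 0.1024990169780543
scoop 0.68 [315. 283.] [0.4634 0.0544 0.    ]
scoop_lip 0.78 [316. 326.] [ 0.4751  0.1103 -0.    ]
scoop_grip 0.84 [306. 206.] [ 0.4476 -0.0476  0.061 ]
```

View pics/w1.png

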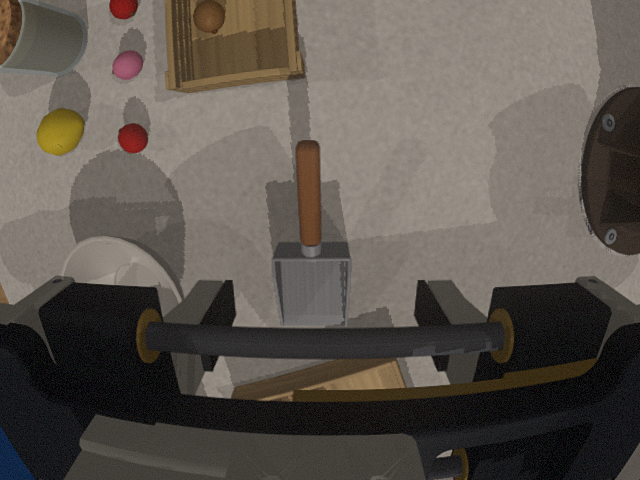

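The wrist view shows the handle running from (308,143) to (311,245) and the pan at (275-350, 250-325). The measured grip-to-lip length of 160 mm matches the model. I'll grasp now.

```bash
R='python3 -m crank'
python3 - <<'E'
from h import *
np.set_printoptions(precision=4,suppress=True)
for p,z in (((167,90),0),((302,75),0),((308,143),.082),((311,243),.047)): print(p,atz("wrist",p,z))
E
$R '[0,0,-0.035, 6,-14.5,0,1, 0,0,0,0,0,60,1, 0,0,0,0,0,60,1, 0,0,0,0,0,45,1, 0,0,0,0,0,20,1]' | tail -6
$R '[0,0,0,0,0,0,0, 0,0,0,0,0,0,0, 0,0,0,0,0,0,0, 0,0,0,0,0,0,0, 0,0,0,0,0,0,0]' | tail -6
```

```text
(167, 90) [ 0.5725 -0.1942  0.    ]
(302, 75) [ 0.4278 -0.17    0.    ]
(308, 143) [ 0.4325 -0.1031  0.082 ]
(311, 243) [ 0.4523 -0.0083  0.047 ]
clock: 5.48
tool_pos: [0.4459, -0.0482, 0.0401]
orientation: [179.8, -0.1, -100.1]
force: [1.2, 0.1, 0.8]
opening: 0.0877
gripper_force: 0.0
clock: 6.1
tool_pos: [0.4477, -0.0476, 0.043]
orientation: [-179.9, 0.0, -100.1]
force: [-0.4, 0.6, -0.3]
opening: 0.0432
gripper_force: 0.0
```

```bash
R='python3 -m crank'
$R '[0,0,0,0,0,0,0, 0,0,0,0,0,0,0, 0,0,0,0,0,0,0, 0,0,0,0,0,0,0]' | tail -6
$R '[0,0,0,0,0,-15,0, 0,0,0,0,0,-35,0, 0,0,0,0,0,-50,0, 0,0,0,0,0,-50,0, 0,0,0,0,0,0,0]' | tail -6
python3 - <<'E'
from h import *
np.set_printoptions(precision=4,suppress=True)
print(cm("wrist")["extrinsics"])
a=eyes.snapshot("side");cv2.imwrite("pics/s2.png",a)
for c in("scene","side"):
    if c=="scene": eyes.snapshot(c)
    print(c,[(round(r["p"],2),np.round(r["location"])) for r in spotter.place_of(c,"scoop_lip")[:2]])
p=[spotter.place_of(c,"scoop_lip")[0]["location"] for c in("scene","side")]
print(tri("scene",p[0],"side",p[1]))
p=[spotter.place_of(c,"scoop")[0]["location"] for c in("scene","side")]
print(tri("scene",p[0],"side",p[1]))
E
```

```text
clock: 6.6
tool_pos: [0.4475, -0.0477, 0.0425]
orientation: [180.0, -0.0, -100.1]
force: [0.7, 0.1, 1.1]
opening: 0.0195
gripper_force: 29.9
clock: 7.22
tool_pos: [0.4496, -0.0472, 0.1961]
orientation: [-179.6, 0.2, -100.1]
force: [0.3, 0.1, -1.4]
opening: 0.0197
gripper_force: 30.0
[[-0.9847  0.1644  0.0571  0.4333]
 [ 0.174   0.9393  0.2958 -0.1258]
 [-0.005   0.3012 -0.9536  0.3533]
 [ 0.      0.      0.      1.    ]]
scene [(0.68, array([380., 180.])), (0.65, array([196., 207.]))]
side [(0.94, array([249., 196.])), (0.25, array([360., 240.]))]
(array([0.4763, 0.1133, 0.1467]), np.float64(0.005224447346656175))
(array([0.4584, 0.0508, 0.152 ]), np.float64(0.0012451199596421854))
```

```bash
R='python3 -m crank'
$R '[0,0,0,49,-11,-18,0, 0,0,0,49,-11,-18,0, 0,0,0,49,-11,-18,0, 0,0,0,49,-11,-18,0, 0,0,0,0,0,0,0]' | tail -6
python3 - <<'E'
from h import *
np.set_printoptions(precision=4,suppress=True)
E=cm("wrist"); np.save("wE.npy",E["extrinsics"])
a=eyes.snapshot("wrist");cv2.imwrite("pics/w2.png",a)
for r in spotter.place_of("wrist","walnut1"): print(round(r["p"],2),np.round(r["location"]),atz("wrist",r["location"],.023))
E
```

```text
clock: 8.25
tool_pos: [0.4568, -0.2514, 0.2648]
orientation: [-180.0, -0.0, -100.3]
force: [-0.2, 0.3, -1.5]
opening: 0.0198
gripper_force: 30.0
0.98 [316.  65.] [ 0.438  -0.3924  0.023 ]
0.88 [191. 174.] [ 0.598  -0.3048  0.023 ]
0.83 [279. 205.] [ 0.5057 -0.2501  0.023 ]
0.82 [327. 162.] [ 0.4453 -0.2879  0.023 ]
0.81 [276. 154.] [ 0.4979 -0.3069  0.023 ]
0.8 [316. 117.] [ 0.4488 -0.3376  0.023 ]
0.73 [275.  90.] [ 0.4853 -0.3744  0.023 ]
0.72 [201. 231.] [ 0.6036 -0.2384  0.023 ]
0.57 [209. 292.] [ 0.6165 -0.1605  0.023 ]
```

View pics/w2.png

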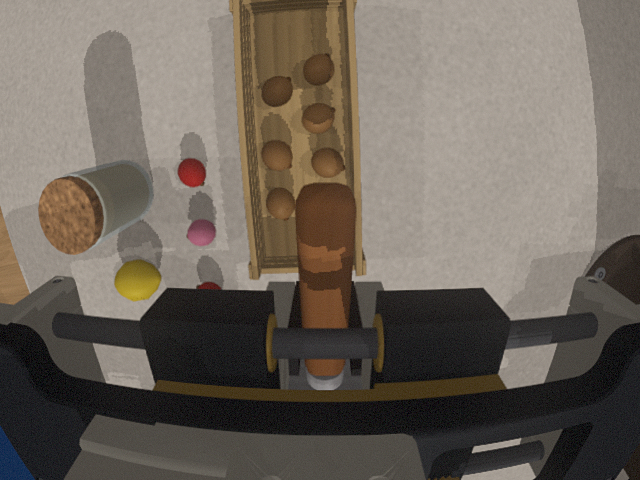

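The wrist view shows the crate from (235,0) to (365,275), with six nuts at (276-327, 65-205). I'll measure the crate rims from it.

```bash
python3 - <<'E'
from h import *
np.set_printoptions(precision=4,suppress=True)
P=[atz("wrist",p,.061) for p in ((252,278),(233,3),(363,273),(353,3))]
for p in P: print(p)
for p in ((259,262),(352,258),(356,258)): print("end wall inner/top .045",atz("wrist",p,.045))
for a,b in((P[0],P[1]),(P[2],P[3])): d=a-b;print("yaw",np.degrees(np.arctan2(d[1],d[0]))-90)
yaw=np.radians(-8.5)
ey=np.array([-np.sin(yaw),np.cos(yaw)]);ex=np.array([np.cos(yaw),np.sin(yaw)])
c=np.array([.47,-.3253])
for p in P: print("cr",(p[:2]-c)@ex,(p[:2]-c)@ey)
for n in((.438,-.3924),(.4853,-.3744),(.4488,-.3376),(.4979,-.3069),(.4453,-.2879),(.5057,-.2501)): n=np.array(n)-c;print("nut",n@ex,n@ey)
E
```

```text
[ 0.5444 -0.1827  0.061 ]
[ 0.5055 -0.4654  0.061 ]
[ 0.4269 -0.1678  0.061 ]
[ 0.3916 -0.4407  0.061 ]
end wall inner/top .045 [ 0.5365 -0.1937  0.045 ]
end wall inner/top .045 [ 0.4356 -0.1805  0.045 ]
end wall inner/top .045 [ 0.4313 -0.1797  0.045 ]
yaw -7.842231115226667
yaw -7.376308409119019
cr 0.05253711628869537 0.15202515001498215
cr 0.05581304027359152 -0.13331576035754736
cr -0.06587775433679474 0.1493761545471953
cr -0.06048158431384617 -0.12573325191926862
nut -0.02173049614078443 -0.0710928655877322
nut 0.02238938479590125 -0.0462991949007871
nut -0.019149080546378417 -0.015298454635299354
nut 0.024873849423012684 0.022321774456375384
nut -0.02995676380128678 0.03333830083483429
nut 0.024192598605073775 0.07965078890214325
```

```bash
cat > plan.py <<'E'
from h import *
T=np.array([[-1,0,0],[0,1,0],[0,0,-1.]])   # scoop axes <-> tool axes
LIP=np.array([-.160,0,.0425])              # lip in tool frame
def cur():
    o=get_obs(); r,p,y=o["orientation"]; return np.array(o["tool_pos"]),Ro.from_euler("xyz",[r,p,y],degrees=True).as_matrix()
def sc(Rt): # scoop yaw, lip-down pitch
    S=Rt@T; return np.degrees(np.arctan2(S[1,0],S[0,0])),np.degrees(np.arcsin(-S[2,0]))
def tool(lip,yaw,th):
    R=Ro.from_euler("zy",[yaw,th],degrees=True).as_matrix()@T
    return np.asarray(lip)-R@LIP,R
CR=np.array([.467,-.3245]);CY=-7.7
def crate(v,u=0):
    a=np.radians(CY); return CR+v*np.array([-np.sin(a),np.cos(a)])+u*np.array([np.cos(a),np.sin(a)])
def plan(wps,start=None):
    """wps: (lip xyz, yaw, th, rows)"""
    p,R=cur() if start is None else start
    y,t=sc(R);l=p+R@LIP
    print("now lip",l.round(4),"yaw %.1f th %.1f"%(y,t))
    for L,Y,H,n in wps:
        for k in range(1,n+1):
            f=k/n; q,Q=tool(l+(np.asarray(L)-l)*f,y+(Y-y)*f,t+(H-t)*f)
            w=Ro.from_matrix(R.T@Q).as_rotvec(); s=R.T@(q-p)*1000
            print("%.3f,%.3f,%.3f, %.0f,%.0f,%.1f,0"%(*w,*s)); p,R=q,Q
        l,y,t=np.asarray(L),Y,H; print("-- tcp",p.round(3))
E
python3 - <<'E'
from plan import *
plan([((*crate(-.097),.13),82.3,40,7),((*crate(-.097),.012),82.3,40,3)])
E
```

```text
now lip [ 0.4843 -0.0912  0.221 ] yaw 79.8 th -0.0
-0.096,0.018,-0.006, 46,-9,10.4,0
-0.098,0.017,-0.006, 46,-10,11.0,0
-0.098,0.016,-0.006, 46,-11,11.3,0
-0.099,0.016,-0.006, 46,-12,11.5,0
-0.099,0.015,-0.006, 46,-14,11.5,0
-0.099,0.014,-0.006, 46,-15,11.5,0
-0.099,0.014,-0.006, 45,-16,11.3,0
-- tcp [ 0.465 -0.579  0.176]
0.000,0.000,0.000, -3,-25,30.1,0
0.000,0.000,0.000, -3,-25,30.1,0
0.000,0.000,0.000, -3,-25,30.1,0
-- tcp [ 0.465 -0.579  0.058]
```

```bash
sed -i 's/"zy"/"ZY"/' plan.py
python3 - <<'E'
from plan import *
plan([((*crate(-.097),.13),82.3,40,7),((*crate(-.097),.012),82.3,40,3)])
E
```

```text
now lip [ 0.4843 -0.0912  0.221 ] yaw 79.8 th -0.0
0.002,0.100,-0.006, 42,-5,-2.7,0
0.001,0.100,-0.006, 41,-5,1.9,0
0.002,0.100,-0.006, 39,-4,6.3,0
0.002,0.100,-0.006, 36,-4,10.6,0
0.003,0.100,-0.006, 33,-4,14.6,0
0.003,0.100,-0.005, 30,-3,18.3,0
0.004,0.100,-0.005, 27,-3,21.6,0
-- tcp [ 0.441 -0.515  0.265]
0.000,0.000,0.000, -25,0,30.1,0
0.000,0.000,0.000, -25,0,30.1,0
0.000,0.000,0.000, -25,0,30.1,0
-- tcp [ 0.441 -0.515  0.147]
```

```bash
R='python3 -m crank'
$R '[0,0.1,-0.006,42,-5,-3,0, 0,0.1,-0.006,41,-5,2,0, 0,0.1,-0.006,39,-4,6,0, 0,0.1,-0.006,36,-4,11,0, 0,0.1,-0.006,33,-4,15,0]' | tail -6
$R '[0,0.1,-0.005,30,-3,18,0, 0,0.1,-0.005,27,-3,22,0, 0,0,0,-12,0,15,0, 0,0,0,0,0,0,0]' | tail -6
python3 - <<'E'
from plan import *
eyes.snapshot("scene");cv2.imwrite("pics/s3.png",eyes.snapshot("side"))
plan([((*crate(-.097),.012),82.3,40,3)])
p=[spotter.place_of(c,"scoop_lip")[0] for c in("scene","side")]
print(p,tri("scene",p[0]["location"],"side",p[1]["location"]), crate(-.097))
E
```

```text
clock: 8.98
tool_pos: [0.4467, -0.4451, 0.2701]
orientation: [179.5, -28.8, -98.0]
force: [-1.2, -0.7, -1.3]
opening: 0.0197
gripper_force: 30.0
clock: 9.48
tool_pos: [0.4407, -0.5147, 0.2447]
orientation: [178.7, -40.0, -97.1]
force: [0.1, 0.3, -1.1]
opening: 0.0201
gripper_force: 30.0
now lip [ 0.4535 -0.4207  0.1117] yaw 82.7 th 40.1
0.015,-0.000,0.002, -21,0,25.5,0
-0.002,-0.000,0.002, -21,0,25.5,0
-0.002,-0.000,0.002, -21,0,25.5,0
-- tcp [ 0.441 -0.515  0.147]Traceback (most recent call last):
  File "<stdin>", line 4, in <module>
IndexError: list index out of range
```

View pics/s3.png

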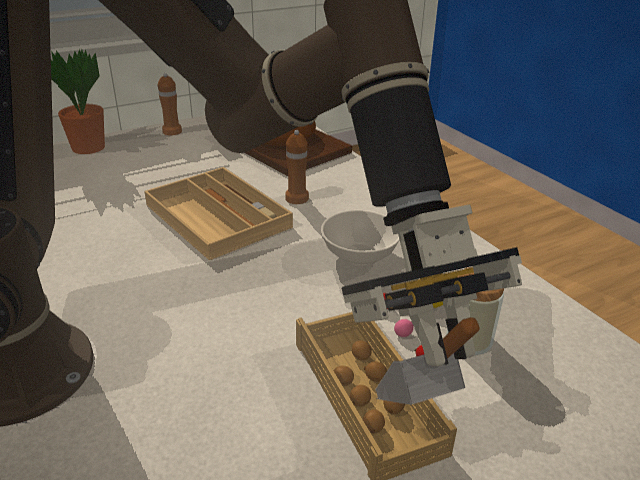

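The side view shows the scoop held firmly and tilted above the -y end of the crate, with its lip near (390,385). Nothing else is in the way, so I'll lower it in.

```bash
R='python3 -m crank'
$R '[0.01,0,0.002,-22,0,26,0, 0,0,0.002,-22,0,25.5,0, 0,0,0,-22,0,25.5,0, 0,0,0,0,0,0,0]' | tail -6
python3 - <<'E'
from plan import *
plan([((*crate(-.07),.009),82.3,33,2),((*crate(-.04),.007),82.3,20,2),((*crate(-.02),.007),82.3,4,2)])
E
```

```text
clock: 10.18
tool_pos: [0.4402, -0.5148, 0.1445]
orientation: [179.6, -40.1, -97.5]
force: [-0.6, -0.0, -0.8]
opening: 0.0197
gripper_force: 30.0
now lip [ 0.4523 -0.4205  0.009 ] yaw 82.5 th 40.1
0.006,-0.062,0.001, -8,-0,1.2,0
-0.001,-0.062,0.001, -9,-1,1.9,0
-- tcp [ 0.443 -0.504  0.132]
-0.000,-0.113,0.000, -9,0,11.1,0
0.000,-0.113,-0.000, -10,-0,12.6,0
-- tcp [ 0.443 -0.499  0.102]
0.000,-0.140,-0.000, -5,-0,19.3,0
-0.000,-0.140,0.000, -5,0,20.6,0
-- tcp [ 0.443 -0.5    0.061]
```

```bash
R='python3 -m crank'
$R '[0.004,-0.062,0.001,-8,0,1,0, 0,-0.062,0.001,-9,0,2,0, 0,-0.087,0,-9,0,8,0, 0,-0.087,0,-9,0,9,0, 0,0,0,0,0,0,0]' | tail -6
python3 - <<'E'
from plan import *
plan([((*crate(-.01),.008),82.3,7,3),((*crate(.03),.0075),82.3,5,2)])
E
```

```text
clock: 10.8
tool_pos: [0.4455, -0.4968, 0.1109]
orientation: [-179.7, -23.0, -97.9]
force: [1.0, -0.0, -1.3]
opening: 0.0196
gripper_force: 30.0
now lip [ 0.4636 -0.3674  0.0092] yaw 82.1 th 23.0
-0.005,-0.093,-0.001, -7,1,11.1,0
0.000,-0.093,-0.001, -7,1,12.1,0
0.000,-0.093,-0.001, -8,1,13.1,0
-- tcp [ 0.445 -0.487  0.07 ]
-0.000,-0.017,-0.000, -19,-0,0.6,0
0.000,-0.017,-0.000, -19,0,1.0,0
-- tcp [ 0.45  -0.449  0.064]
```

```bash
R='python3 -m crank'
$R '[-0.004,-0.093,-0.001,-7,1,11,0, 0,-0.093,-0.001,-7,1,12,0, 0,-0.093,0,-8,1,13,0, 0,0,0,0,0,0,0]' | tail -6
python3 - <<'E'
from plan import *
plan([((*crate(.03),.0075),82.3,5,3),((*crate(.08),.0075),82.3,4,4)])
cv2.imwrite("pics/s4.png",np.hstack([eyes.snapshot("scene")[150:270,100:300].repeat(2,0).repeat(2,1),eyes.snapshot("side")[270:510,260:480].repeat(1,0)[:240][:210].copy() if 0 else np.zeros((240,1,3),np.uint8)]))
cv2.imwrite("pics/s4b.png",eyes.snapshot("side")[270:480,260:520].repeat(2,0).repeat(2,1))
E
```

```text
clock: 11.3
tool_pos: [0.4422, -0.4874, 0.0691]
orientation: [179.9, -7.2, -97.8]
force: [0.6, 0.4, 0.7]
opening: 0.0196
gripper_force: 30.0
now lip [ 0.4629 -0.3354  0.007 ] yaw 82.2 th 7.2
0.003,-0.013,-0.000, -13,-1,0.1,0
0.000,-0.013,-0.000, -13,-1,0.3,0
0.000,-0.013,-0.000, -13,-1,0.5,0
-- tcp [ 0.45  -0.449  0.064]
0.000,-0.004,-0.000, -12,-0,-0.4,0
-0.000,-0.004,0.000, -12,0,-0.3,0
0.000,-0.004,0.000, -12,0,-0.3,0
0.000,-0.004,-0.000, -12,-0,-0.2,0
-- tcp [ 0.457 -0.4    0.061]
```

View pics/s4b.png

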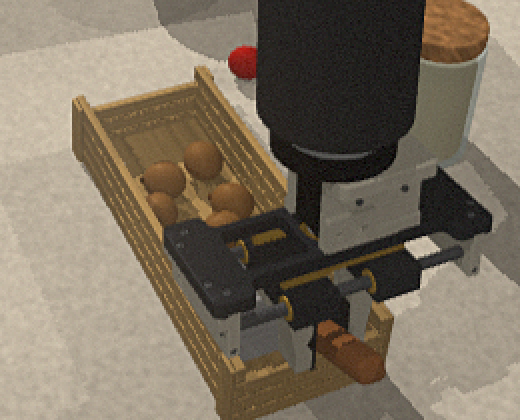

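The crop shows the scoop inside the crate, with the nuts ahead of it and in it at (145-230, 160-225) and nothing spilled. I'll carry on with the sweep.

```bash
R='python3 -m crank'
$R '[0.002,-0.013,0,-13,-1,0.4,0, 0,-0.013,0,-13,-1,0.5,0, 0,-0.013,0,-13,-1,0.6,0]' | tail -6
$R '[0,-0.004,0,-13,0,0,0, 0,-0.004,0,-13,0,0,0, 0,-0.004,0,-13,0,0,0, 0,-0.004,0,-13,0,0,0]' | tail -6
python3 - <<'E'
from plan import *
plan([((*crate(.139),.0072),82.3,3,5)])
cv2.imwrite("pics/s5.png",eyes.snapshot("side")[270:480,260:520].repeat(2,0).repeat(2,1))
E
```

```text
clock: 11.78
tool_pos: [0.4502, -0.447, 0.0626]
orientation: [180.0, -4.8, -97.6]
force: [0.1, -1.4, 1.6]
opening: 0.0198
gripper_force: 30.0
clock: 12.28
tool_pos: [0.4569, -0.3959, 0.0582]
orientation: [179.9, -3.9, -97.7]
force: [-0.2, -0.4, 1.1]
opening: 0.02
gripper_force: 30.0
now lip [ 0.4778 -0.2406  0.005 ] yaw 82.3 th 3.9
0.001,-0.003,0.000, -11,-0,-0.7,0
-0.000,-0.003,0.000, -11,-0,-0.6,0
-0.000,-0.003,0.000, -11,-0,-0.6,0
-0.000,-0.003,0.000, -11,-0,-0.6,0
-0.000,-0.003,0.000, -11,-0,-0.6,0
-- tcp [ 0.465 -0.343  0.058]
```

View pics/s5.png

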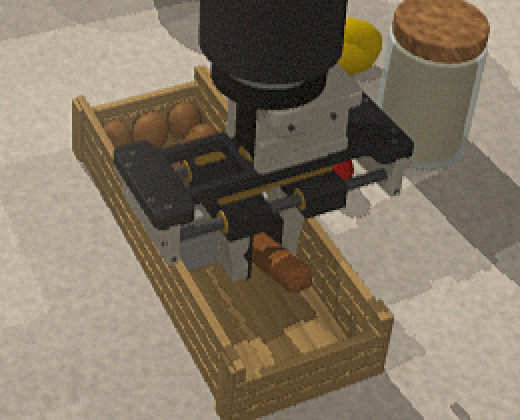

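All the nuts are ahead of or in the scoop, and the floor behind it is clear. I'll press on toward the end wall and watch the force.

```bash
R='python3 -m crank'
$R '[0,-0.003,0,-11,0,-1,0, 0,-0.003,0,-11,0,-0.6,0, 0,-0.003,0,-11,0,-0.6,0]' | tail -6
$R '[0,-0.003,0,-10,0,-0.6,0, 0,-0.003,0,-9,0,-0.6,0, 0,0,0,0,0,0,0]' | tail -6
python3 - <<'E'
from plan import *
plan([((*crate(.139),.007),82.3,3,1)])
cv2.imwrite("pics/s6.png",np.hstack([eyes.snapshot("side")[270:480,260:520].repeat(2,0).repeat(2,1)[:,:400],eyes.snapshot("scene")[170:275,120:320].repeat(4,0).repeat(2,1)[:,:400]]))
E
```

```text
clock: 12.7
tool_pos: [0.4611, -0.3632, 0.0581]
orientation: [179.9, -3.3, -97.7]
force: [-0.1, 0.2, -1.4]
opening: 0.0195
gripper_force: 30.0
clock: 13.08
tool_pos: [0.4637, -0.3481, 0.0607]
orientation: [-180.0, -3.3, -97.6]
force: [-6.5, -19.6, 7.5]
opening: 0.0203
gripper_force: 30.0
now lip [ 0.4846 -0.1922  0.0091] yaw 82.4 th 3.3
-0.000,-0.005,0.002, -5,-0,2.6,0
-- tcp [ 0.465 -0.343  0.058]
```

View pics/s6.png

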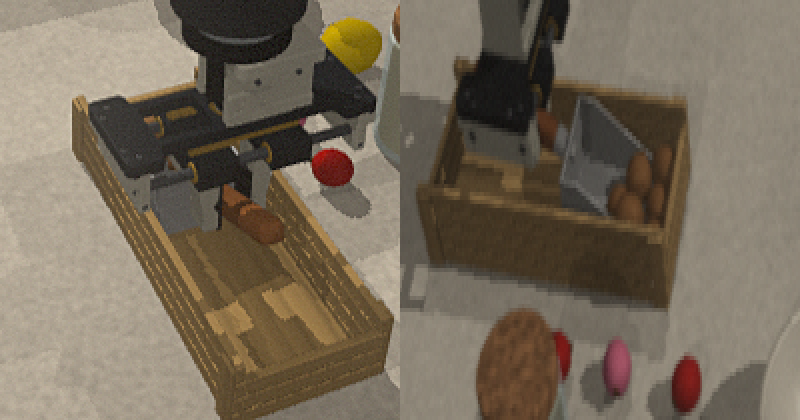

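The right half, from the scene camera, shows five or more nuts in the front half of the scoop, against the end wall at (610-670, 150-225). The 20 N force means they are wedged, so I'll ease off slightly and tilt the lip up against the wall.

```bash
python3 - <<'E'
from plan import *
plan([((*crate(.131),.065),82.4,-25,5)])
E
```

```text
now lip [ 0.4846 -0.1923  0.009 ] yaw 82.4 th 3.3
-0.000,-0.099,-0.000, 5,-0,4.8,0
-0.000,-0.099,-0.000, 3,-0,4.8,0
-0.000,-0.099,-0.000, 2,-0,4.8,0
-0.000,-0.099,-0.000, 1,-0,5.0,0
-0.000,-0.099,-0.000, 0,-0,5.2,0
-- tcp [ 0.463 -0.356  0.036]
```

```bash
R='python3 -m crank'
$R '[0,-0.099,0,8,0,4.8,0, 0,-0.099,0,5,0,4.8,0, 0,-0.099,0,3,0,4.8,0, 0,-0.099,0,1,0,5,0, 0,-0.099,0,0,0,5,0]' | tail -6
$R '[0,0,0,0,0,0,0, 0,0,0,0,0,0,0]' | tail -6
python3 - <<'E'
from plan import *
plan([((*crate(.128),.125),82.4,-25,3)])
cv2.imwrite("pics/s7.png",np.hstack([eyes.snapshot("side")[270:480,260:520].repeat(2,0).repeat(2,1)[:,:400],eyes.snapshot("scene")[170:275,120:320].repeat(4,0).repeat(2,1)[:,:400]]))
E
```

```text
clock: 13.8
tool_pos: [0.4628, -0.3641, 0.0364]
orientation: [-179.8, 25.0, -97.5]
force: [-5.4, -18.5, 9.9]
opening: 0.0196
gripper_force: 30.0
clock: 14.05
tool_pos: [0.4628, -0.3638, 0.035]
orientation: [-179.8, 24.9, -97.7]
force: [-1.9, -15.2, 2.8]
opening: 0.02
gripper_force: 30.1
now lip [ 0.4846 -0.2022  0.0638] yaw 82.3 th -24.9
-0.003,-0.001,-0.000, -10,0,-17.8,0
-0.000,-0.001,-0.000, -10,0,-17.8,0
-0.000,-0.001,-0.000, -10,0,-17.8,0
-- tcp [ 0.463 -0.359  0.096]
```

View pics/s7.png

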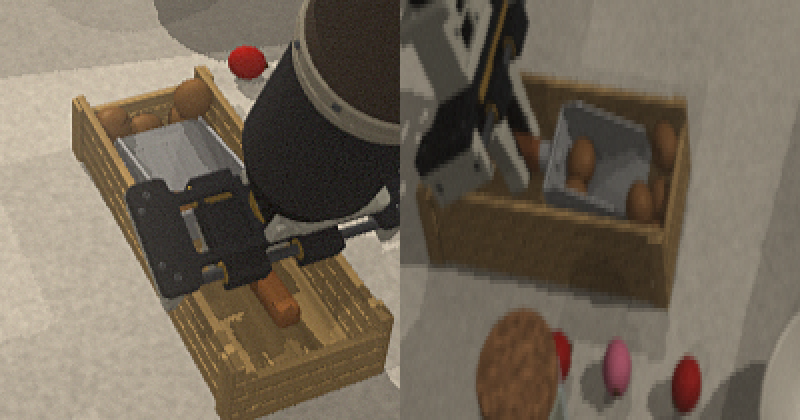

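Two nuts are at the back of the scoop, at (578,155) and (575,190). Three or four are still wedged between the lip and the end wall, because I backed off too far. I'll retreat a little so they drop, then push again and keep the lip on the wall.

```bash
R='python3 -m crank'
# backwards = tool +x*cos25, tool z: -> (+x 0.906, z +0.42?) horizontal: v- = tool(x*cos, z*?)
python3 - <<'E'
from plan import *
plan([((*crate(.100),.062),82.4,-25,2),((*crate(.100),.008),82.4,-2,4)])
E
```

```text
now lip [ 0.4846 -0.202   0.0639] yaw 82.4 th -24.9
-0.003,-0.001,0.000, 11,0,-4.0,0
0.000,-0.001,0.000, 11,1,-4.0,0
-- tcp [ 0.459 -0.387  0.033]
-0.000,0.100,-0.000, 1,-0,-3.6,0
0.000,0.100,0.000, -1,0,-3.1,0
0.000,0.100,-0.000, -2,-0,-2.7,0
-0.000,0.100,-0.000, -3,-0,-2.4,0
-- tcp [ 0.459 -0.385  0.045]
```

```bash
R='python3 -m crank'
$R '[0,0,0,11,0,-4,0, 0,0,0,11,1,-4,0, 0,0,0,0,0,0,0, 0,0,0,0,0,0,0]' | tail -6
python3 - <<'E'
from plan import *
cv2.imwrite("pics/s8.png",np.hstack([eyes.snapshot("side")[270:480,260:520].repeat(2,0).repeat(2,1)[:,:400],eyes.snapshot("scene")[170:275,120:320].repeat(4,0).repeat(2,1)[:,:400]]))
for c in("scene","side"): print(c,[(round(r["p"],2),np.round(r["location"])) for r in spotter.place_of(c,"walnut1")])
E
```

```text
clock: 14.65
tool_pos: [0.4578, -0.3818, 0.0319]
orientation: [179.9, 25.3, -97.7]
force: [-0.4, -1.3, 3.1]
opening: 0.0198
gripper_force: 30.0
scene [(0.68, array([202., 209.])), (0.61, array([251., 209.])), (0.45, array([229., 259.])), (0.44, array([197., 257.])), (0.42, array([234., 224.]))]
side [(0.76, array([360., 326.])), (0.71, array([333., 334.])), (0.67, array([384., 300.])), (0.59, array([350., 330.])), (0.44, array([355., 380.])), (0.42, array([312., 342.])), (0.37, array([404., 327.]))]
```

View pics/s8.png

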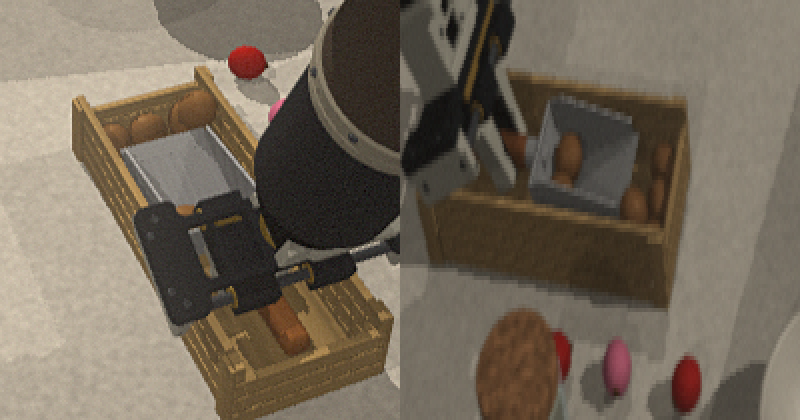

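The scoop holds two nuts at the back, at (570,150-180). The rest lie along the end wall, at (118,135), (148,125) and (192,108) in the left crop. That was my tenth picture, so I'll rely on the networks and numbers from here. I'll retreat a bit more, flatten, and push again.

```bash
python3 - <<'E'
from plan import *
for p in((312,342),(333,334),(350,330),(360,326)):
    q=atz("side",p,.023)[:2]-CR; a=np.radians(CY); print(p,"u %.3f v %.3f"%(q@[np.cos(a),np.sin(a)],q@[-np.sin(a),np.cos(a)]))
plan([((*crate(.080),.058),82.3,-23,2),((*crate(.080),.010),82.3,-1,4),((*crate(.080),.0075),82.3,0,1)])
E
```

```text
(312, 342) u -0.041 v 0.121
(333, 334) u 0.001 v 0.127
(350, 330) u 0.033 v 0.126
(360, 326) u 0.054 v 0.129
now lip [ 0.4798 -0.22    0.0619] yaw 82.3 th -25.3
0.001,0.020,0.000, 11,-1,-6.9,0
0.000,0.020,0.000, 11,-1,-6.6,0
-- tcp [ 0.456 -0.408  0.035]
0.000,0.096,0.000, -0,-0,-4.1,0
-0.000,0.096,-0.000, -1,0,-3.7,0
0.000,0.096,0.000, -2,0,-3.4,0
0.000,0.096,-0.000, -3,-0,-3.2,0
-- tcp [ 0.456 -0.404  0.05 ]
-0.000,0.017,0.000, -1,0,-0.3,0
-- tcp [ 0.456 -0.404  0.05 ]
```

```bash
R='python3 -m crank'
$R '[0,0.02,0,11,3,-7,0, 0,0.02,0,11,3,-6.6,0, 0,0.096,0,0,0,-4.1,0, 0,0.096,0,-1,0,-3.7,0, 0,0.096,0,-2,0,-3.4,0]' | tail -6
$R '[0,0.096,0,-3,0,-3.2,0, 0,0.017,0,-1,0,-0.3,0, 0,0,0,0,0,0,0]' | tail -6
python3 - <<'E'
from plan import *
a=np.radians(CY)
def uv(p): q=np.asarray(p)[:2]-CR; return q@[np.cos(a),np.sin(a)],q@[-np.sin(a),np.cos(a)]
p,R=cur(); print("lip uv",uv(p+R@LIP))
for c in("scene","side"):
    eyes.snapshot(c)
    for r in spotter.place_of(c,"walnut1"):
        q=uv(atz(c,r["location"],.025))
        if abs(q[0])<.08 and abs(q[1])<.16: print(c,round(r["p"],2),np.round(r["location"]),np.round(q,3))
plan([((*crate(.11,.007),.0068),82.3,0.5,3)])
E
```

```text
clock: 15.48
tool_pos: [0.4488, -0.4064, 0.0462]
orientation: [180.0, 6.4, -97.7]
force: [0.5, -0.6, 0.4]
opening: 0.0198
gripper_force: 30.0
clock: 15.85
tool_pos: [0.449, -0.4025, 0.0502]
orientation: [179.9, 0.1, -97.6]
force: [-0.2, -0.9, 1.0]
opening: 0.0197
gripper_force: 30.0
lip uv (np.float64(-0.007597394413433764), np.float64(0.08036393126263311))
scene 0.66 [199. 221.] [0.021 0.006]
scene 0.55 [251. 209.] [-0.038  0.121]
scene 0.51 [199. 204.] [-0.039 -0.014]
scene 0.43 [248. 221.] [0.004 0.123]
scene 0.4 [200. 214.] [-0.004  0.001]
scene 0.39 [226. 225.] [0.025 0.075]
side 0.68 [353. 333.] [0.033 0.116]
side 0.52 [334. 334.] [0.001 0.124]
side 0.43 [314. 340.] [-0.035  0.123]
now lip [ 0.4704 -0.2451  0.0077] yaw 82.2 th -0.1
0.001,0.004,-0.000, -10,-5,-0.2,0
0.000,0.004,-0.000, -10,-5,-0.3,0
0.000,0.004,-0.000, -10,-5,-0.3,0
-- tcp [ 0.467 -0.375  0.051]
```

```bash
python3 - <<'E'
from plan import *
a=np.radians(CY)
def uv(p): q=np.asarray(p)[:2]-CR; return np.round([q@[np.cos(a),np.sin(a)],q@[-np.sin(a),np.cos(a)]],3)
for c in("scene","side","wrist"):
    im=eyes.snapshot(c)
    for r in spotter.outline_of(c,"walnut1"):
        g=r["region"];ys,xs=np.nonzero(g)
        q=uv(atz(c,(xs.mean(),ys.mean()),.025))
        if abs(q[0])<.09 and abs(q[1])<.17: print(c,round(r["p"],2),r["rect"],g.sum(),q,im[g].mean(0).round())
    # brown blobs by colour in crate area
    if c=="scene":
        hsv=cv2.cvtColor(im,cv2.COLOR_BGR2HSV)
        for v in range(204,234,3): print(v,' '.join("%d/%d/%d"%tuple(hsv[v,u]) for u in range(184,232,4)))
E
```

```text
scene 0.63 [242.6, 215.9, 13.4, 11.8] 98 [0.001 0.126] [33. 50. 70.]
scene 0.45 [244.8, 202.6, 9.4, 14.1] 84 [-0.032  0.123] [33. 50. 69.]
204 18/21/61 17/19/93 24/15/86 16/68/49 13/150/80 14/143/98 13/147/85 18/20/63 15/23/66 20/20/77 25/19/80 24/16/79
207 18/111/92 20/16/96 30/14/92 11/56/50 13/140/69 13/139/77 14/137/69 21/22/81 20/19/79 20/19/81 10/17/90 15/16/95
210 19/25/82 30/17/77 20/15/102 14/52/108 14/151/93 14/142/77 24/18/70 20/19/80 25/17/91 21/19/95 12/13/95 23/11/93
213 18/117/63 30/18/56 12/22/59 24/22/57 23/16/62 12/13/97 17/19/93 30/18/86 18/15/86 17/20/88 20/16/97 21/19/95
216 16/124/66 24/22/58 25/26/60 17/31/58 18/22/57 20/26/59 15/18/57 20/26/60 17/20/90 26/18/98 21/20/88 25/16/93
219 17/129/65 18/103/67 15/27/56 20/28/54 30/18/56 21/31/57 23/18/57 24/22/57 10/26/60 15/18/58 30/21/62 20/17/88
222 17/126/103 17/129/123 17/124/127 17/119/109 17/110/93 17/90/82 18/54/61 18/26/50 30/20/50 15/29/52 23/19/55 11/33/61
225 17/129/67 16/122/65 16/116/68 17/120/68 18/122/65 18/126/71 17/126/91 17/128/96 18/123/95 17/125/110 18/131/109 17/124/99
228 19/124/66 18/129/69 17/124/70 17/123/62 16/117/72 16/116/66 17/118/56 17/119/60 18/118/65 17/119/60 18/119/62 17/113/61
231 17/126/69 16/129/69 17/119/62 18/116/66 19/127/70 16/122/69 16/118/67 17/122/65 18/113/61 16/121/63 17/123/60 19/117/59
side 0.52 [308.7, 329.2, 14.8, 14.8] 115 [-0.026  0.126] [ 54.  81. 109.]
side 0.49 [341.8, 321.3, 19.9, 14.3] 265 [0.037 0.127] [ 48.  74. 101.]
```

```bash
R='python3 -m crank'
$R '[0,0.004,0,-10,-4,-0.3,0, 0,0.004,0,-10,-4,-0.3,0, 0,0.004,0,-10,-3,-0.3,0, 0,0,0,-6,0,0,0]' | tail -6
$R '[0,0,0,-6,0,0,0, 0,0,0,-6,0,0,0]' | tail -6
cat > uv.py <<'E'
from plan import *
a=np.radians(CY)
def uv(p): q=np.asarray(p)[:2]-CR; return np.round([q@[np.cos(a),np.sin(a)],q@[-np.sin(a),np.cos(a)]],3)
def lipuv():
    p,R=cur();l=p+R@LIP; print("lip uv",uv(l),"z %.4f"%l[2],np.round(sc(R),1))
E
python3 -c "
from uv import *
lipuv()"
```

```text
clock: 16.85
tool_pos: [0.4652, -0.3678, 0.0511]
orientation: [180.0, -0.6, -97.6]
force: [0.2, -1.1, 1.2]
opening: 0.0196
gripper_force: 30.0
clock: 17.1
tool_pos: [0.4661, -0.3566, 0.0509]
orientation: [179.9, -0.6, -97.7]
force: [-0.2, -1.7, 1.8]
opening: 0.0196
gripper_force: 30.0
lip uv [0.003 0.128] z 0.0067 [82.3  0.6]
```

```bash
R='python3 -m crank'
$R '[0,0,0,-4,0,0,0, 0,0,0,-3,0,0,0]' | tail -6
$R '[0,0,0,-3,0,0,0, 0,0,0,0,0,0,0]' | tail -6
python3 - <<'E'
from uv import *
lipuv()
for c in("scene","side"):
    eyes.snapshot(c)
    for r in spotter.place_of(c,"walnut1"):
        q=uv(atz(c,r["location"],.025))
        if abs(q[0])<.08 and abs(q[1])<.16: print(c,round(r["p"],2),np.round(r["location"]),q)
plan([((*crate(.137,.003),.036),82.3,-16,4)])
E
```

```text
clock: 17.35
tool_pos: [0.4673, -0.3499, 0.0509]
orientation: [180.0, -0.6, -97.7]
force: [-1.0, -1.9, 2.8]
opening: 0.0196
gripper_force: 30.0
clock: 17.6
tool_pos: [0.4677, -0.3469, 0.0508]
orientation: [180.0, -0.6, -97.7]
force: [0.4, -2.0, 1.5]
opening: 0.0201
gripper_force: 30.0
lip uv [0.004 0.137] z 0.0065 [82.3  0.6]
scene 0.56 [222. 218.] [0.002 0.058]
scene 0.47 [222. 202.] [-0.053  0.042]
now lip [ 0.4889 -0.1889  0.0065] yaw 82.3 th 0.6
0.001,-0.072,0.000, 3,0,4.3,0
0.000,-0.072,0.000, 2,0,4.3,0
0.000,-0.072,0.000, 2,0,4.4,0
0.000,-0.072,0.000, 1,0,4.5,0
-- tcp [ 0.466 -0.353  0.033]
```

```bash
R='python3 -m crank'
$R '[0,-0.072,0,3,0,4.2,0, 0,-0.072,0,2,0,4.2,0, 0,-0.072,0,2,0,4.2,0, 0,-0.072,0,1,0,4.2,0, 0,0,0,0,0,0,0]' | tail -6
python3 - <<'E'
from uv import *
lipuv()
for c in("scene","side"):
    eyes.snapshot(c)
    for r in spotter.place_of(c,"walnut1"):
        q=uv(atz(c,r["location"],.025))
        if abs(q[0])<.08 and abs(q[1])<.16: print(c,round(r["p"],2),np.round(r["location"]),q)
plan([((*crate(.125,.003),.065),82.3,-25,3),((*crate(.12,.003),.16),82.3,-25,4)])
E
```

```text
clock: 18.42
tool_pos: [0.4659, -0.3541, 0.032]
orientation: [179.8, 16.0, -97.9]
force: [0.2, 0.3, -2.0]
opening: 0.0194
gripper_force: 30.0
lip uv [0.003 0.136] z 0.0351 [ 82.1 -16. ]
scene 0.69 [221. 201.] [-0.056  0.038]
scene 0.67 [248. 221.] [0.006 0.124]
scene 0.47 [253. 210.] [-0.033  0.127]
scene 0.47 [234. 224.] [0.02  0.094]
side 0.61 [314. 337.] [-0.033  0.129]
side 0.48 [363. 346.] [0.035 0.077]
side 0.23 [377. 384.] [ 0.017 -0.008]
now lip [ 0.4886 -0.1887  0.0363] yaw 82.3 th -15.8
0.001,-0.053,0.000, 3,0,-1.8,0
0.000,-0.053,0.000, 3,0,-1.8,0
0.000,-0.053,0.000, 2,0,-1.9,0
-- tcp [ 0.465 -0.363  0.036]
0.000,0.000,0.000, -9,0,-22.1,0
0.000,0.000,0.000, -9,-0,-22.1,0
0.000,0.000,0.000, -9,0,-22.1,0
0.000,0.000,0.000, -9,-0,-22.1,0
-- tcp [ 0.464 -0.367  0.131]
```

```bash
R='python3 -m crank'
$R '[0,-0.08,0,2,0,3,0, 0,-0.08,0,1,0,3,0, 0,0,0,0,0,0,0, 0,0,0,0,0,0,0]' | tail -6
python3 - <<'E'
from uv import *
lipuv()
for c in("scene","side"):
    eyes.snapshot(c)
    for r in spotter.outline_of(c,"walnut1")+spotter.place_of(c,"walnut1"):
        l=r.get("location"); 
        if l is None: x,y,w,h=r["rect"]; l=(x+w/2,y+h/2)
        q=uv(atz(c,l,.025)); q2=uv(atz(c,l,.06))
        if abs(q[0])<.09 and abs(q[1])<.16: print(c,round(r["p"],2),np.round(l),q,q2,"outline" if "rect" in r else "")
E
```

```text
clock: 19.12
tool_pos: [0.4667, -0.3539, 0.0271]
orientation: [179.9, 24.9, -97.7]
force: [-0.8, -0.2, -1.5]
opening: 0.0199
gripper_force: 30.0
lip uv [0.004 0.134] z 0.0561 [ 82.3 -24.9]
scene 0.49 [218. 202.] [-0.051  0.031] [-0.016  0.048] outline
scene 0.46 [250. 221.] [0.006 0.129] [0.039 0.142] outline
scene 0.63 [250. 210.] [-0.032  0.12 ] [0.002 0.133] 
scene 0.46 [218. 203.] [-0.046  0.033] [-0.011  0.049] 
scene 0.42 [250. 221.] [0.005 0.131] [0.038 0.143] 
scene 0.4 [235. 227.] [0.03  0.098] [0.062 0.112] 
side 0.68 [363. 343.] [0.039 0.085] [0.02  0.051] outline
side 0.64 [316. 340.] [-0.033  0.123] [-0.048  0.087] outline
side 0.54 [346. 348.] [0.006 0.084] [-0.011  0.05 ] outline
side 0.74 [344. 346.] [0.006 0.089] [-0.011  0.055] 
side 0.71 [314. 338.] [-0.035  0.128] [-0.05   0.092] 
side 0.52 [364. 344.] [0.04  0.083] [0.021 0.049]
```

```bash
python3 - <<'E'
from uv import *
p,R=cur();S=R@T
def sp(x,y,z): return p+R@(np.array([-(x+.105),y,-(z-.0425)]))
for c in("scene","side"):
    im=eyes.snapshot(c)
    for n,q in(("scoop_lip",(.055,0,0)),("scoop",(0,0,0)),("scoop_grip",(-.105,0,.061))):
        print(c,n,"pred",proj(c,sp(*q)).round(),[(round(r["p"],2),np.round(r["location"])) for r in spotter.place_of(c,n)[:3]])
    for nm,q in dict(lipL=(.055,.038,0),lipR=(.055,-.038,0),backL=(-.05,.038,.05),backR=(-.05,-.038,.05),hend=(-.163,0,.082)).items(): print(nm,proj(c,sp(*q)).round())
    o=spotter.outline_of(c,"scoop"); print("outline",[(round(r["p"],2),r["rect"]) for r in o[:2]])
    if c=="scene":
        pts=[]; h=cv2.cvtColor(im,cv2.COLOR_BGR2HSV)
        for v in range(192,236,2): print(v,''.join('N' if 8<=h[v,u,0]<=15 and h[v,u,1]>130 else ('w' if h[v,u,1]>80 else '.') for u in range(190,272)))
E
```

```text
scene scoop_lip pred [250. 212.] [(0.7, array([247., 198.])), (0.69, array([234., 227.]))]
scene scoop pred [232. 217.] [(0.63, array([230., 208.])), (0.2, array([251., 208.]))]
scene scoop_grip pred [183. 209.] [(0.78, array([184., 210.]))]
lipL [254. 201.]
lipR [247. 223.]
backL [208. 197.]
backR [199. 218.]
hend [160. 209.]
outline [(0.92, [171.0, 185.7, 80.8, 40.8])]
192 wwwwwwwwwwwwwwwww.................................................................
194 wwwwwwwwwwwwwww..........................................wwwwww...wwwwww..........
196 wwwwwwwwwwwwww...........................................wwwwwwwwwwwwwwww.........
198 wwwwwwwwwwwww............wNNNNNNNw......................wwwwwwwwwwwwwwwwww........
200 wwwwwwwwwwww............NNNNNNNNNNNw...................wwwwwwwwwwwwwwwwwww........
202 ..wwwwwww.............wNNNNNNNNNNNNw..................wwwwwwwwwwwwwwwwwwww........
204 .wNNNN................wNNNNNNNNNNNNw..................wwwwwwwwwwwwwwwwwwwww.......
206 NNNNNN.................NNNNNNNNNNww.................wwwwwwwNNNNNNNwwwwwwwww.......
208 NNNNNNw...................
[... 776 characters left out ...]
wwwwwwwwwwwwwwwwwwwwwwwwwwwwwwwwwwwwwwNNNwwwwwwwwwww...........
228 wwwwwwwwwwwwwwwwwwwwwwwwwwwwwwwwwwwwwwwwwwwwwwwwwwwwwwwwwwwwwwwwwwwwww............
230 wwwwwwwwwwwwwwwwwwwwwwwwwwwwwwwwwwwwwwwwwwwwwwwwwwwwwwwwwwwwwwwwwwwwww............
232 wwwwwwwwwwwwwwwwwwwwwwwwwwwwwwwwwwwwwwwwwwwwwwwwwwwwwwwwwwwwwwwwwwwww.............
234 wwwwwwwwwwwwwwwwwwwwwwwwwwwwwwwwwwwwwwwwwwwwwwwwwwwwwwwwwwwwwwwwwwww..............
side scoop_lip pred [333. 316.] [(0.62, array([337., 296.]))]
side scoop pred [345. 345.] [(0.56, array([344., 331.]))]
side scoop_grip pred [379. 390.] []
lipL [313. 321.]
lipR [353. 311.]
backL [341. 367.]
backR [385. 354.]
hend [398. 423.]
outline [(0.71, [314.1, 294.4, 86.8, 134.9])]
```

```bash
python3 - <<'E'
from uv import *
L,e1=tri("scene",(247,198),"side",(337,296)); O,e2=tri("scene",(230,208),"side",(344,331))
print(L,e1,O,e2,np.linalg.norm(L-O))
d=L-O;print("pitch lip-up",np.degrees(np.arctan2(d[2],np.hypot(*d[:2]))),"yaw",np.degrees(np.arctan2(d[1],d[0])),"lip uv",uv(L))
p,R=cur()
# fit delta: rotation about pads (grasp point) by dpitch + shift along scoop x,z, to 5 observations
from scipy.optimize import least_squares
ob=[("scene",(.055,0,0),(247,198)),("side",(.055,0,0),(337,296)),("scene",(0,0,0),(230,208)),("side",(0,0,0),(344,331)),("scene",(-.105,0,.061),(184,210))]
def pt(q,v):
    c,s=np.cos(v[0]),np.sin(v[0]); x,z=q[0]+.105,q[2]-.061
    x,z=c*x-s*z+v[1],s*x+c*z+v[2]
    return p+R@np.array([-x,q[1],-(z+.0185)])
f=lambda v:np.concatenate([proj(c,pt(q,v))-u for c,q,u in ob]+[np.array(v[1:])*500])
r=least_squares(f,[0,0,0]);print(np.degrees(r.x[0]),r.x[1:],r.fun.round(1))
print("lip tool frame",R.T@(pt((.055,0,0),r.x)-p))
E
```

```text
[ 0.49103091 -0.19528879  0.10222416] 0.002706051736972567 [ 0.4806575  -0.24047268  0.06253929] 0.002136016665747218 0.06102524255326651
pitch lip-up 40.5644174275089 yaw 77.06997472818908 lip uv [0.007 0.131]
15.259793413285312 [ 0.00303482 -0.00144641] [-1.6 -0.1 -1.4  2.1  0.2 -0.6  1.2 -1.1  0.2 -0.7  1.5 -0.7]
lip tool frame [-1.73448562e-01  4.00001059e-18 -3.15684512e-04]
```

```bash
sed -i 's/^LIP=.*/LIP=np.array([-.1734,0,0]); OFF=-15.3/; s/np.degrees(np.arcsin(-S\[2,0\]))/np.degrees(np.arcsin(-S[2,0]))+OFF/; s/\[yaw,th\]/[yaw,th-OFF]/' plan.py
python3 - <<'E'
from plan import *
plan([((.489,-.205,.20),82.3,-35,4),((.52,-.20,.25),30,-30,6)])
E
```

```text
now lip [ 0.4876 -0.1986  0.1002] yaw 82.3 th -40.4
0.001,0.023,-0.000, -9,-1,-27.3,0
-0.000,0.023,-0.000, -9,-1,-27.5,0
-0.000,0.023,-0.000, -8,-1,-27.7,0
-0.000,0.023,-0.000, -8,-1,-27.9,0
-- tcp [ 0.467 -0.367  0.142]
0.050,0.015,0.144, -6,20,-9.2,0
0.048,0.015,0.144, -7,20,-9.1,0
0.046,0.015,0.145, -7,21,-8.9,0
0.044,0.015,0.146, -8,21,-8.9,0
0.042,0.015,0.146, -8,22,-8.8,0
0.040,0.015,0.147, -9,23,-8.8,0
-- tcp [ 0.375 -0.284  0.206]
```

```bash
R='python3 -m crank'
$R '[0,0.023,0,-9,-1,-27,0, 0,0.023,0,-9,-1,-27,0, 0,0.023,0,-8,-1,-28,0, 0,0.023,0,-8,-1,-28,0, 0,0,0,0,0,0,0]' | tail -6
$R '[0.05,0.015,0.144,-6,20,-9,0, 0.048,0.015,0.144,-7,20,-9,0, 0.046,0.015,0.145,-7,21,-9,0, 0.044,0.015,0.146,-8,21,-9,0, 0.042,0.015,0.146,-8,22,-9,0]' | tail -6
$R '[0.04,0.015,0.147,-9,23,-9,0, 0,0,0,0,0,0,0]' | tail -6
python3 - <<'E'
from uv import *
lipuv()
for c in("scene","side"):
    im=eyes.snapshot(c)
    for n in("scoop_lip","scoop","scoop_grip"): print(c,n,[(round(r["p"],2),np.round(r["location"])) for r in spotter.place_of(c,n)[:2]])
    for r in spotter.place_of(c,"walnut1"): print(c,round(r["p"],2),np.round(r["location"]))
    for r in spotter.outline_of(c,"walnut1"): print(c,"o",round(r["p"],2),r["rect"],r["region"].sum(),im[r["region"]].mean(0).round())
    if c=="scene":
        p,R=cur();print(proj(c,p+R@LIP).round())
        h=cv2.cvtColor(im,cv2.COLOR_BGR2HSV)
        for v in range(150,232,2): print(v,''.join('N' if 8<=h[v,u,0]<=15 and h[v,u,1]>130 else ('w' if h[v,u,1]>80 else '.') for u in range(180,310)))
E
```

```text
clock: 20.55
tool_pos: [0.4705, -0.3674, 0.1451]
orientation: [-179.7, 19.6, -97.5]
force: [-0.4, -0.2, -1.8]
opening: 0.0194
gripper_force: 30.0
clock: 21.18
tool_pos: [0.3856, -0.3046, 0.1953]
orientation: [179.9, 15.4, -141.6]
force: [0.5, 0.9, -2.1]
opening: 0.0195
gripper_force: 30.0
clock: 21.42
tool_pos: [0.3762, -0.2815, 0.2075]
orientation: [-180.0, 14.6, -150.0]
force: [0.6, -0.8, -1.9]
opening: 0.0195
gripper_force: 30.0
lip uv [0.037 0.133] z 0.2513 [ 30.  -29.9]
scene scoop_lip [(0.66, array([235., 157.])), (0.25, array([233., 228.]))]
scene scoop [(0.73, array([229., 156.]))]
scene scoop_grip []
scene 0.74 [232. 142.]
scene 0.7 [227. 261.]
scene 0.68 [253. 208.]
scene 0.61 [217. 146.]
scene 0.6 [261. 266.]
scene 0.59 [195. 259.]
scene 0.56 [251. 219.]
scene 0.52 [235. 225.]
scene o 0.67 [211.5, 140.9, 15.3, 16.2] 164 [35. 51. 69.]
scene o 0.66 [247.2, 206.6, 10.1, 10.5] 76 [31. 47. 66.]
scene o 0.61 [258.4, 259.8, 13.6, 10.5] 147 [24. 28. 92.]
scene o 0.53 [220.1, 253.3, 14.2, 18.3] 166 [ 67.  59. 108.]
scene o 0.51 [223.8, 135.4, 14.7, 15.6] 179 [27. 38. 52.]
scene o 0
[... 5645 characters left out ...]
......
side scoop_lip [(0.57, array([357., 218.]))]
side scoop [(0.9, array([340., 246.])), (0.48, array([438., 294.]))]
side scoop_grip [(0.58, array([302., 283.])), (0.56, array([199., 222.]))]
side 0.81 [334. 336.]
side 0.81 [383. 300.]
side 0.75 [430. 353.]
side 0.69 [347. 345.]
side 0.67 [312. 339.]
side 0.63 [404. 326.]
side 0.51 [350. 328.]
side o 0.84 [338.2, 334.8, 20.2, 15.9] 290 [38. 62. 86.]
side o 0.81 [420.6, 345.8, 13.3, 14.6] 241 [ 23.  30. 104.]
side o 0.77 [326.7, 325.8, 16.0, 16.8] 296 [43. 69. 95.]
side o 0.74 [371.5, 291.5, 22.6, 18.6] 274 [ 30.  37. 112.]
side o 0.59 [342.2, 319.1, 20.9, 18.0] 234 [39. 64. 88.]
side o 0.52 [394.4, 319.0, 19.3, 18.3] 287 [ 79.  69. 124.]
```

Four nuts are left in the crate and two are in the scoop. The scoop has also turned 15° lip-up in the grip, which the planner now accounts for. I'll dump these two and come back for more.

```bash
python3 - <<'E'
from plan import *
plan([((.64,-.05,.15),60,-30,6),((.665,-.014,.10),60,-8,3),((.665,-.014,.095),60,20,3),((.665,-.014,.08),60,45,3)])
E
```

```text
now lip [ 0.5227 -0.1996  0.2497] yaw 30.0 th -29.8
-0.021,-0.000,-0.085, -25,-3,23.7,0
-0.022,-0.000,-0.085, -26,-5,24.0,0
-0.022,-0.000,-0.084, -26,-8,24.1,0
-0.022,-0.000,-0.084, -27,-11,24.3,0
-0.022,-0.000,-0.084, -27,-14,24.3,0
-0.022,-0.000,-0.084, -27,-16,24.3,0
-- tcp [ 0.556 -0.195  0.106]
-0.000,0.128,0.000, -11,-1,-2.3,0
-0.000,0.128,0.000, -14,-1,-3.7,0
-0.000,0.128,-0.000, -16,-1,-5.5,0
-- tcp [ 0.579 -0.163  0.122]
-0.000,0.163,0.000, -3,0,-26.5,0
-0.000,0.163,0.000, -3,-0,-26.5,0
0.000,0.163,-0.000, -3,-0,-26.6,0
-- tcp [ 0.594 -0.137  0.195]
-0.000,0.145,0.000, -5,0,-21.1,0
0.000,0.145,-0.000, -5,-0,-21.5,0
-0.000,0.145,0.000, -6,-0,-22.1,0
-- tcp [ 0.622 -0.088  0.231]
```

```bash
R='python3 -m crank'
$R '[-0.021,0,-0.085,-25,-3,24,0, -0.022,0,-0.085,-26,-5,24,0, -0.022,0,-0.084,-26,-8,24,0, -0.022,0,-0.084,-27,-11,24,0, -0.022,0,-0.084,-27,-14,24,0]' | tail -6
$R '[-0.022,0,-0.084,-27,-16,24,0, 0,0.128,0,-11,-1,-2,0, 0,0.128,0,-14,-1,-4,0, 0,0.128,0,-16,-1,-5,0, 0,0,0,0,0,0,0]' | tail -6
python3 - <<'E'
from plan import *
plan([((.665,-.014,.095),60,20,3),((.665,-.014,.08),60,45,3)])
for c in("scene","side"):
    eyes.snapshot(c); print(c,"lip",[(round(r["p"],2),np.round(r["location"])) for r in spotter.place_of(c,"scoop_lip")[:2]])
    p,R=cur(); print(proj(c,p+R@LIP).round())
E
```

```text
clock: 22.65
tool_pos: [0.5254, -0.2121, 0.1226]
orientation: [-180.0, 14.5, -124.9]
force: [-0.1, -0.8, -1.5]
opening: 0.0194
gripper_force: 30.0
clock: 23.28
tool_pos: [0.5798, -0.16, 0.1216]
orientation: [180.0, -7.6, -119.8]
force: [-0.4, 0.4, -1.7]
opening: 0.0198
gripper_force: 30.0
now lip [ 0.6651 -0.0108  0.0987] yaw 60.2 th -7.7
-0.000,0.161,0.001, -1,-0,-26.5,0
-0.001,0.161,0.001, -2,-0,-26.4,0
-0.001,0.161,0.001, -2,-0,-26.3,0
-- tcp [ 0.594 -0.137  0.195]
-0.000,0.145,0.000, -5,0,-21.1,0
0.000,0.145,-0.000, -5,-0,-21.5,0
-0.000,0.145,0.000, -6,-0,-22.1,0
-- tcp [ 0.622 -0.088  0.231]
scene lip [(0.9, array([325., 259.])), (0.41, array([189., 300.]))]
[325. 256.]
side lip [(0.68, array([362., 227.]))]
[363. 222.]
```

```bash
R='python3 -m crank'
$R '[0,0.161,0,-1,0,-26.5,0, 0,0.161,0,-2,0,-26.5,0, 0,0.161,0,-2,0,-26.5,0, 0,0.145,0,-5,0,-21,0, 0,0.145,0,-5,0,-21.5,0]' | tail -6
$R '[0,0.145,0,-6,0,-22,0, 0,0,0,0,0,0,0, 0,0,0,0,0,0,0]' | tail -6
python3 - <<'E'
from plan import *
plan([((.655,-.03,.16),60,10,4)])
for c in("scene","side"):
    eyes.snapshot(c)
    for r in spotter.place_of(c,"walnut1"): print(c,round(r["p"],2),np.round(r["location"]),atz(c,r["location"],.03).round(3))
E
```

```text
clock: 24.1
tool_pos: [0.6097, -0.1094, 0.2238]
orientation: [-179.9, -51.9, -120.3]
force: [-0.0, -1.0, -2.1]
opening: 0.0199
gripper_force: 30.0
clock: 24.48
tool_pos: [0.6197, -0.0916, 0.2309]
orientation: [179.9, -60.0, -120.1]
force: [-0.1, 0.2, -1.3]
opening: 0.02
gripper_force: 30.0
now lip [ 0.6632 -0.0165  0.0808] yaw 59.9 th 44.7
0.002,-0.151,-0.000, 17,0,19.6,0
0.000,-0.151,-0.000, 16,0,16.8,0
0.000,-0.151,-0.000, 14,0,14.2,0
0.000,-0.151,-0.000, 12,0,11.9,0
-- tcp [ 0.577 -0.166  0.234]
scene 0.71 [259. 268.] [ 0.639 -0.16   0.03 ]
scene 0.66 [327. 281.] [ 0.677 -0.01   0.03 ]
scene 0.66 [236. 225.] [ 0.507 -0.227  0.03 ]
scene 0.64 [250. 219.] [ 0.486 -0.196  0.03 ]
scene 0.63 [196. 259.] [ 0.614 -0.306  0.03 ]
scene 0.59 [343. 277.] [0.666 0.026 0.03 ]
scene 0.42 [230. 261.] [ 0.62  -0.228  0.03 ]
scene 0.41 [250. 212.] [ 0.462 -0.2    0.03 ]
side 0.79 [428. 354.] [ 0.591 -0.325  0.03 ]
side 0.66 [312. 340.] [ 0.442 -0.201  0.03 ]
side 0.64 [338. 336.] [ 0.485 -0.214  0.03 ]
side 0.62 [348. 242.] [0.661 0.03  0.03 ]
side 0.59 [401. 326.] [ 0.596 -0.245  0.03 ]
side 0.56 [347. 345.] [ 0.487 -0.241  0.03 ]
side 0.55 [349. 330.] [ 0.51 -0.21  0.03]
side 0.53 [384. 302.] [ 0.608 -0.175  0.03 ]
side 0.43 [360. 252.] [ 0.662 -0.015  0.03 ]
```

Both nuts are in the bowl, at about (0.677,-0.010) and (0.666,0.026). I'll go back for a second, gentler scoop.

```bash
R='python3 -m crank'
$R '[0,-0.151,0,17,0,19.5,0, 0,-0.151,0,16,0,17,0, 0,-0.151,0,14,0,14,0, 0,-0.151,0,12,0,12,0]' | tail -6
python3 - <<'E'
from plan import *
plan([((*crate(.025,.003),.10),82.3,6,8),((*crate(.025,.003),.014),82.3,6,3)])
E
```

```text
clock: 25.18
tool_pos: [0.5768, -0.1653, 0.2364]
orientation: [-179.8, -25.0, -120.2]
force: [0.3, -1.3, -0.9]
opening: 0.0196
gripper_force: 30.0
now lip [ 0.6557 -0.0294  0.163 ] yaw 59.8 th 9.7
0.017,-0.008,-0.044, 33,-5,25.7,0
0.020,-0.008,-0.045, 33,-3,25.4,0
0.020,-0.008,-0.045, 33,-1,25.0,0
0.019,-0.008,-0.045, 33,1,24.5,0
0.019,-0.008,-0.045, 33,3,24.1,0
0.019,-0.008,-0.045, 33,5,23.6,0
0.018,-0.008,-0.045, 32,7,23.1,0
0.018,-0.008,-0.046, 32,8,22.5,0
-- tcp [ 0.452 -0.46   0.163]
0.000,0.000,0.000, -10,-0,26.7,0
0.000,0.000,0.000, -10,-0,26.7,0
0.000,0.000,0.000, -10,-0,26.7,0
-- tcp [ 0.452 -0.46   0.077]
```

```bash
R='python3 -m crank'
$R '[0.018,-0.008,-0.044,33,-5,26,0, 0.019,-0.008,-0.045,33,-3,25,0, 0.02,-0.008,-0.045,33,-1,25,0, 0.019,-0.008,-0.045,33,1,24.5,0, 0.019,-0.008,-0.045,33,3,24,0]' | tail -6
$R '[0.019,-0.008,-0.045,33,5,23.5,0, 0.018,-0.008,-0.045,32,7,23,0, 0.018,-0.008,-0.046,32,8,22.5,0, 0,0,0,0,0,0,0]' | tail -6
python3 - <<'E'
from uv import *
lipuv()
pr=[]
p,R=cur()
for c in("scene","side"):
    eyes.snapshot(c)
    for n in("scoop_lip","scoop"): print(c,n,[(round(r["p"],2),np.round(r["location"],1)) for r in spotter.place_of(c,n)[:2]])
    print(proj(c,p+R@LIP).round(1))
plan([((*crate(.025,.003),.014),82.3,6,3)])
E
```

```text
clock: 25.8
tool_pos: [0.4963, -0.352, 0.1908]
orientation: [179.8, -23.1, -106.0]
force: [0.7, -0.9, -1.9]
opening: 0.0202
gripper_force: 30.0
clock: 26.3
tool_pos: [0.4479, -0.4608, 0.1639]
orientation: [179.6, -21.7, -97.8]
force: [0.1, 0.5, -1.3]
opening: 0.0199
gripper_force: 30.0
lip uv [-0.     0.023] z 0.0999 [82.2  6.4]
scene scoop_lip [(0.88, array([203. , 196.9])), (0.27, array([250.7, 207.5]))]
scene scoop [(0.79, array([176.2, 191.5]))]
[202.9 193.2]
side scoop_lip [(0.71, array([361.6, 345.8]))]
side scoop [(0.69, array([377.3, 361.5]))]
[360.6 338.1]
now lip [ 0.473  -0.2986  0.1   ] yaw 82.5 th 6.4
0.005,-0.002,0.001, -10,-0,27.2,0
-0.000,-0.002,0.001, -10,-0,27.2,0
-0.000,-0.002,0.001, -10,-0,27.3,0
-- tcp [ 0.452 -0.46   0.077]
```

```bash
sed -i 's/^LIP=.*/LIP=np.array([-.1732,0,.0075]); OFF=-12.8/' plan.py; R='python3 -m crank'
$R '[0.004,-0.002,0,-9,-1,24,0, 0,0,0,-9,-1,24,0, 0,0,0,-8,-1,21,0, 0,0,0,0,0,0,0]' | tail -6
python3 - <<'E'
from uv import *
lipuv()
p,R=cur()
for c in("scene","side"):
    eyes.snapshot(c); print(c,[(round(r["p"],2),np.round(r["location"],1)) for r in spotter.place_of(c,"scoop_lip")[:2]],proj(c,p+R@LIP).round(1))
plan([((*crate(.025,.003),.007),82.3,6,1)])
E
```

```text
clock: 27.1
tool_pos: [0.453, -0.4596, 0.0883]
orientation: [179.6, -21.5, -97.4]
force: [-0.1, 0.3, -0.6]
opening: 0.0194
gripper_force: 30.0
lip uv [0.003 0.023] z 0.0177 [82.6  8.7]
scene [(0.67, array([207.8, 219.5]))] [208.5 218.8]
side [(0.69, array([360.8, 256.5])), (0.55, array([362.9, 378.4]))] [360.3 376.5]
now lip [ 0.4756 -0.3036  0.0203] yaw 82.4 th 8.8
0.000,-0.049,0.002, -8,3,19.7,0
-- tcp [ 0.452 -0.46   0.07 ]
```

```bash
R='python3 -m crank'
$R '[0,-0.05,0.002,-8,2,14,0, 0,0,0,0,0,0,0]' | tail -6
$R '[0,0,0,-0.5,0,2,0, 0,0,0,0,0,0,0]' | grep force
$R '[0,0,0,-0.5,0,2,0, 0,0,0,0,0,0,0]' | grep force
$R '[0,0,0,-0.5,0,2,0, 0,0,0,0,0,0,0]' | grep force
python3 - <<'E'
from uv import *
lipuv()
plan([((*crate(.09,.003),.007),82.3,5,4)])
E
```

```text
clock: 27.55
tool_pos: [0.4524, -0.4581, 0.0743]
orientation: [179.9, -18.7, -97.8]
force: [-0.5, -0.4, -1.5]
opening: 0.0201
gripper_force: 30.0
force: [0.2, 0.2, 0.1]
gripper_force: 30.0
force: [0.3, -0.9, 0.9]
gripper_force: 30.0
force: [0.0, -0.8, 1.0]
gripper_force: 30.0
lip uv [0.003 0.027] z 0.0048 [82.3  5.9]
now lip [ 0.4735 -0.2982  0.0048] yaw 82.3 th 5.9
0.002,-0.004,0.000, -15,0,-4.9,0
-0.000,-0.004,0.000, -15,-0,-4.8,0
-0.000,-0.004,0.000, -15,-0,-4.8,0
-0.000,-0.004,0.000, -15,-0,-4.7,0
-- tcp [ 0.46  -0.397  0.067]
```

```bash
R='python3 -m crank'
$R '[0,0,0,-15,0,-5.1,0, 0,0,0,-15,0,-5.1,0, 0,0,0,-15,0,-5.1,0, 0,0,0,-10,0,-3.4,0]' | grep -E "pos|force"
$R '[0,0,0,-6,0,-2,0, 0,0,0,-6,0,-2,0]' | grep -E "pos|force"
$R '[0,0,0,-4,0,-1.4,0, 0,0,0,0,0,0,0]' | grep -E "pos|force"
python3 - <<'E'
from uv import *
lipuv()
for c in("scene","side"):
    eyes.snapshot(c)
    print(c,[(round(r["p"],2),np.round(r["location"],1)) for r in spotter.place_of(c,"scoop_lip")[:2]],proj(c,cur()[0]+cur()[1]@LIP).round(1))
    for r in spotter.place_of(c,"walnut1"):
        q=uv(atz(c,r["location"],.025))
        if abs(q[0])<.08 and abs(q[1])<.16: print(c,round(r["p"],2),np.round(r["location"]),q)
E
```

```text
tool_pos: [0.46, -0.3995, 0.0678]
force: [-0.1, -1.3, 1.2]
gripper_force: 30.0
tool_pos: [0.4616, -0.3878, 0.0677]
force: [-0.2, -0.2, 0.4]
gripper_force: 30.0
tool_pos: [0.4621, -0.3838, 0.0676]
force: [-0.3, 0.4, 0.0]
gripper_force: 30.0
lip uv [0.003 0.102] z 0.0049 [82.3  5.9]
scene [(0.65, array([242.7, 224.9]))] [240.4 225.2]
scene 0.6 [250. 210.] [-0.035  0.12 ]
scene 0.57 [234. 228.] [0.033 0.097]
scene 0.56 [249. 220.] [0.002 0.126]
side [(0.89, array([338.7, 351. ]))] [339.6 350.7]
side 0.54 [349. 329.] [0.032 0.127]
```

```bash
R='python3 -m crank'
for i in 1; do :; done
$R '[0,0,0,-5,0,-1.7,0, 0,0,0,0,0,0,0]' | grep -E "pos|force:"
$R '[0,0,0,-5,0,-1.7,0, 0,0,0,0,0,0,0]' | grep -E "pos|force:"
$R '[0,0,0,-4,0,-1.4,0, 0,0,0,0,0,0,0]' | grep -E "pos|force:"
```

```text
tool_pos: [0.4628, -0.3786, 0.0677]
force: [0.1, -0.0, 0.1]
gripper_force: 30.0
tool_pos: [0.4636, -0.3732, 0.0677]
force: [-0.2, 0.1, 0.6]
gripper_force: 30.0
tool_pos: [0.4643, -0.3702, 0.0688]
force: [-0.9, -9.1, 1.8]
gripper_force: 30.0
```

```bash
python3 - <<'E'
from uv import *
lipuv()
for c in("scene","side"):
    im=eyes.snapshot(c)
    print(c,[(round(r["p"],2),np.round(r["location"],1)) for r in spotter.place_of(c,"scoop_lip")[:2]],proj(c,cur()[0]+cur()[1]@LIP).round(1))
    for r in spotter.place_of(c,"walnut1"):
        q=uv(atz(c,r["location"],.025))
        if abs(q[0])<.08 and abs(q[1])<.16: print(c,round(r["p"],2),np.round(r["location"]),q)
    h=cv2.cvtColor(im,cv2.COLOR_BGR2HSV)
    A=(196,232,2,215,270) if c=="scene" else (314,366,2,296,390)
    for v in range(*A[:3]): print(v,''.join('N' if 7<=h[v,u,0]<=15 and h[v,u,1]>132 else ('w' if h[v,u,1]>80 else '.') for u in range(*A[3:])))
E
```

```text
lip uv [0.003 0.116] z 0.0058 [82.3  6. ]
scene [(0.59, array([248.9, 225.2]))] [245.7 225.6]
scene 0.57 [234. 225.] [0.023 0.095]
196 .....wwwwwwwwwwwwwwwwwwwwwwwwwwwwwwwwwwwwwwwwwww.......
198 .........wwwwwwwwwwwwwwwwwwwwwwwwwwwwwwwwwwwwwww.......
200 .............wwwwwwwwwwwwwwwwwwwwwwwwwwwwwwwwwwww......
202 .................wwwwwwwwwwwwwwwwwwwwwwwwwwwwwwww......
204 ....................wwwwwwwwwwwwwwwwwwwwwwwwwwwwww.....
206 ........................wwwwwwwwwwwNNNNNwwwwwwwwww.....
208 ............................wwwwwwNNNNNNNwwwwwwwww.....
210 ...............................wwNNNNNNNNwwwwwwwww.....
212 ................................NNNwNwwwwwwwwwwwww.....
214 ................................wNNNNNwwwwwwwwwwww.....
216 ...............................wNNNNNwwwwwwwwwwww......
218 .....................wwwww...wNNNNNNNwwwwwwwwwww.......
220 ..................wNNNNNNNNNwwwNNNNNwwwwwwwwwwww.......
222 ................wNNNNNNNNNNNNwwNNNNwwwwwwwwwwww........
224 wwwwwww.........wwNNNNNNNNNNNwwwNwwwwwwwwwwwww.........
226 wwwwwwwwwwwwwwwwwwwwwwwwwwwwwwwwNNNwwwwwwwwwww.........
228 wwwww
[... 2071 characters left out ...]
.......
352 ......wwwwwwwwwwwwww..........................................wwww........w...................
354 ........wwwwwwwwwwwwwww........................................ww........................w....
356 .........wwwwwwwwwwwwwww....................................................................w.
358 ..........wwwwwwwwwwwwwwwww..............................................................w....
360 ...........wwwwwwwwwwwwwwwww....................................................w.......w.ww..
362 ............wwwwwwwwwwwwwwwwwww.................................................w..........w.w
364 .............wwwwwwwwwwwwwwwwwww.................................................wNNw.....w.w.
```

```bash
python3 - <<'E'
from uv import *
plan([((*crate(.108,.003),.060),82.3,-25,5),((*crate(.09,.003),.16),82.3,-28,4)])
E
```

```text
now lip [ 0.4858 -0.2102  0.0057] yaw 82.3 th 6.0
0.002,-0.108,-0.000, 5,0,9.0,0
0.000,-0.108,-0.000, 4,0,8.5,0
0.000,-0.108,-0.000, 3,0,8.1,0
-0.000,-0.108,-0.000, 1,0,7.9,0
-0.000,-0.108,-0.000, 0,0,7.8,0
-- tcp [ 0.462 -0.387  0.031]
0.000,-0.013,0.000, -1,0,-23.1,0
-0.000,-0.013,-0.000, -1,0,-23.1,0
-0.000,-0.013,-0.000, -1,-0,-23.1,0
0.000,-0.013,0.000, -2,-0,-23.1,0
-- tcp [ 0.459 -0.403  0.122]
```

```bash
R='python3 -m crank'
$R '[0,-0.108,0,5,0,8.5,0, 0,-0.108,0,4,0,8,0, 0,-0.108,0,3,0,7.5,0, 0,-0.108,0,1,0,7.5,0, 0,-0.108,0,0,0,7.5,0]' | grep -E "pos|force:"
$R '[0,0,0,0,0,0,0, 0,-0.013,0,-1,0,-23,0, 0,-0.013,0,-1,0,-23,0, 0,-0.013,0,-1,0,-23,0, 0,-0.013,0,-2,0,-23,0]' | grep -E "pos|force:|clock"
python3 - <<'E'
from uv import *
lipuv()
p,R=cur()
for c in("scene","side"):
    im=eyes.snapshot(c)
    print(c,[(round(r["p"],2),np.round(r["location"],1)) for r in spotter.place_of(c,"scoop_lip")[:2]],proj(c,cur()[0]+cur()[1]@LIP).round(1))
    for r in spotter.place_of(c,"walnut1"):
        print(c,round(r["p"],2),np.round(r["location"]),uv(atz(c,r["location"],.025)))
plan([((.60,-.08,.19),60,-28,7),((.665,-.014,.11),60,-8,4)])
E
```

```text
tool_pos: [0.4622, -0.3862, 0.0321]
force: [-0.2, 0.1, -1.4]
gripper_force: 30.0
clock: 31.9
tool_pos: [0.4594, -0.4019, 0.1236]
force: [-0.4, -0.4, -2.5]
gripper_force: 30.0
lip uv [0.003 0.091] z 0.1616 [ 82.3 -27.9]
scene [(0.65, array([228.3, 186. ])), (0.37, array([345.6, 276.3]))] [225.5 176.1]
scene 0.68 [261. 266.] [0.14  0.187]
scene 0.67 [251. 208.] [-0.041  0.12 ]
scene 0.65 [195. 258.] [0.138 0.034]
scene 0.62 [344. 276.] [0.144 0.374]
scene 0.6 [230. 260.] [0.132 0.114]
scene 0.5 [329. 280.] [0.159 0.343]
scene 0.48 [250. 220.] [0.001 0.128]
scene 0.44 [189. 188.] [-0.092 -0.058]
side [(0.91, array([346.7, 292.1])), (0.3, array([296.8, 197.9]))] [345.5 281.1]
side 0.71 [335. 334.] [0.003 0.124]
side 0.68 [314. 340.] [-0.038  0.122]
side 0.65 [360. 254.] [0.15  0.332]
side 0.58 [348. 242.] [0.147 0.382]
side 0.4 [383. 301.] [0.123 0.175]
side 0.37 [426. 355.] [0.124 0.021]
now lip [ 0.4819 -0.234   0.1601] yaw 82.2 th -28.0
0.018,-0.000,0.054, -25,-4,2.2,0
0.015,0.000,0.054, -25,-3,2.5,0
0.015,0.000,0.054, -26,-2,2.6,0
0.015,0.000,0.054, -26,-0,2.8,0
0.015,0.000,0.054, -27,1,2.9,0
0.015,0.000,0.054, -27,3,3.0,0
0.015,0.000,0.054, -28,4,3.1,0
-- tcp [ 0.515 -0.226  0.152]
-0.000,0.087,-0.000, -18,-6,10.1,0
0.000,0.087,-0.000, -20,-6,8.6,0
-0.000,0.087,0.000, -22,-6,6.9,0
-0.000,0.087,0.000, -24,-6,5.0,0
-- tcp [ 0.579 -0.163  0.132]
```

```bash
sed -i 's/^LIP=.*/LIP=np.array([-.172,0,.020]); OFF=-8.5/' plan.py; R='python3 -m crank'
$R '[0.018,-0.012,0.054,-25,-4,-1,0, 0.015,-0.012,0.054,-25,-3,-1,0, 0.015,-0.012,0.054,-26,-2,1,0, 0.015,-0.012,0.054,-26,0,2,0, 0.015,0,0.054,-27,1,2,0]' | grep -E "pos|force:|clock"
$R '[0.015,0,0.054,-27,3,2,0, 0.015,0,0.054,-28,4,2,0, 0,0,0,0,0,0,0]' | grep -E "pos|force:|clock"
python3 - <<'E'
from uv import *
lipuv()
for c in("scene","side"):
    im=eyes.snapshot(c)
    print(c,[(round(r["p"],2),np.round(r["location"],1)) for r in spotter.place_of(c,"scoop_lip")[:2]],proj(c,cur()[0]+cur()[1]@LIP).round(1))
    print([(round(r["p"],2),np.round(r["location"])) for r in spotter.place_of(c,"walnut1")])
plan([((.665,-.014,.105),60,-8,4),((.665,-.014,.095),60,20,3),((.665,-.014,.085),60,47,3)])
E
```

```text
clock: 32.83
tool_pos: [0.4978, -0.2824, 0.1558]
force: [0.7, 0.1, -2.4]
gripper_force: 30.0
clock: 33.2
tool_pos: [0.5149, -0.2303, 0.1699]
force: [0.5, -0.3, -1.6]
gripper_force: 30.0
lip uv [0.1   0.257] z 0.2037 [ 59.7 -26.4]
scene [(0.57, array([289.3, 202.3]))] [289.2 198.2]
[(0.71, array([330., 279.])), (0.64, array([247., 220.])), (0.62, array([198., 257.])), (0.6, array([227., 263.])), (0.56, array([252., 198.])), (0.53, array([342., 276.])), (0.5, array([263., 264.])), (0.45, array([251., 207.]))]
side [(0.84, array([357.5, 203.3]))] [358.4 199.7]
[(0.86, array([348., 333.])), (0.78, array([426., 352.])), (0.71, array([332., 336.])), (0.68, array([384., 303.])), (0.6, array([401., 328.])), (0.44, array([313., 341.]))]
now lip [ 0.6007 -0.0862  0.2032] yaw 59.5 th -26.4
0.011,0.080,-0.002, -17,-5,16.9,0
-0.000,0.080,-0.002, -20,-5,15.6,0
-0.000,0.080,-0.002, -22,-5,14.1,0
-0.000,0.080,-0.002, -24,-5,12.5,0
-- tcp [ 0.579 -0.163  0.127]
0.000,0.163,-0.000, -6,-0,-24.3,0
-0.000,0.163,0.000, -6,0,-24.3,0
0.000,0.163,0.000, -7,-0,-24.5,0
-- tcp [ 0.594 -0.137  0.195]
-0.000,0.157,-0.000, -7,-0,-23.7,0
0.000,0.157,0.000, -7,0,-24.0,0
-0.000,0.157,0.000, -8,0,-24.4,0
-- tcp [ 0.625 -0.084  0.238]
```

```bash
R='python3 -m crank'
$R '[0.011,0.08,-0.002,-17,-5,16.5,0, 0,0.08,-0.002,-20,-5,15,0, 0,0.08,-0.002,-22,-5,14,0, 0,0.08,-0.002,-24,-5,12,0, 0,0,0,0,0,0,0]' | grep -E "pos|force:|clock"
$R '[0,0.163,0,-6,0,-24.5,0, 0,0.163,0,-6,0,-24.5,0, 0,0.163,0,-7,0,-24.5,0, 0,0.157,0,-7,0,-24,0, 0,0.157,0,-7,0,-24,0]' | grep -E "pos|force:|clock"
$R '[0,0.157,0,-8,0,-24.5,0, 0,0,0,0,0,0,0, 0,0,0,0,0,0,0]' | grep -E "pos|force:|clock"
python3 - <<'E'
from plan import *
eyes.snapshot("scene"),eyes.snapshot("side")
for c in("scene","side"):
    for r in spotter.place_of(c,"walnut1"):
        q=atz(c,r["location"],.03)
        if q[1]>-.14: print(c,round(r["p"],2),np.round(r["location"]),q.round(3))
    print([(round(r["p"],2),atz(c,r["location"],0).round(3)) for r in spotter.place_of(c,"bowl")[:1]])
plan([((.655,-.03,.17),60,10,4)])
E
```

```text
clock: 34.12
tool_pos: [0.5795, -0.1603, 0.127]
force: [-0.1, -1.8, -1.5]
gripper_force: 30.0
clock: 34.75
tool_pos: [0.6136, -0.1028, 0.2311]
force: [0.2, -1.4, -1.4]
gripper_force: 30.0
clock: 35.12
tool_pos: [0.6246, -0.0831, 0.24]
force: [-1.0, -0.8, -1.3]
gripper_force: 30.0
scene 0.5 [330. 283.] [ 0.681 -0.003  0.03 ]
scene 0.45 [347. 274.] [0.657 0.034 0.03 ]
[(0.69, array([0.68 , 0.014, 0.   ]))]
side 0.68 [365. 246.] [ 0.684 -0.001  0.03 ]
side 0.49 [349. 237.] [0.673 0.046 0.03 ]
side 0.41 [360. 253.] [ 0.66  -0.018  0.03 ]
[(0.81, array([0.683, 0.011, 0.   ]))]
now lip [ 0.6656 -0.0128  0.0893] yaw 59.8 th 46.8
-0.004,-0.161,-0.000, 20,0,20.4,0
0.001,-0.161,-0.001, 19,0,17.4,0
0.001,-0.161,-0.001, 17,-0,14.7,0
0.000,-0.161,-0.001, 15,-0,12.2,0
-- tcp [ 0.577 -0.166  0.244]
```

```bash
R='python3 -m crank'
$R '[0,-0.161,0,20,0,20,0, 0,-0.161,0,19,0,17,0, 0,-0.161,0,17,0,15,0, 0,-0.161,0,15,0,12,0, 0,0,0,0,0,0,0]' | grep -E "pos|force:|clock"
python3 - <<'E'
from plan import *
for c in("scene","side"):
    im=eyes.snapshot(c)
    for r in spotter.place_of(c,"walnut1"):
        q=atz(c,r["location"],.03); print(c,round(r["p"],2),np.round(r["location"]),q.round(3))
    print("lip",[(round(r["p"],2),np.round(r["location"],1)) for r in spotter.place_of(c,"scoop_lip")[:2]],proj(c,cur()[0]+cur()[1]@LIP).round(1))
    h=cv2.cvtColor(im,cv2.COLOR_BGR2HSV)
    A=(262,302,2,300,380) if c=="scene" else (220,266,2,322,400)
    for v in range(*A[:3]): print(v,''.join('N' if 7<=h[v,u,0]<=16 and h[v,u,1]>100 else '.' for u in range(*A[3:])))
E
```

```text
clock: 36.05
tool_pos: [0.5759, -0.1671, 0.2463]
force: [-0.1, 0.7, -0.4]
gripper_force: 30.0
scene 0.76 [262. 265.] [ 0.633 -0.155  0.03 ]
scene 0.61 [345. 278.] [0.669 0.03  0.03 ]
scene 0.53 [338. 291.] [0.704 0.013 0.03 ]
scene 0.51 [329. 280.] [ 0.674 -0.004  0.03 ]
scene 0.5 [225. 261.] [ 0.621 -0.239  0.03 ]
scene 0.43 [195. 260.] [ 0.615 -0.307  0.03 ]
scene 0.42 [249. 218.] [ 0.483 -0.2    0.03 ]
scene 0.4 [251. 209.] [ 0.451 -0.198  0.03 ]
lip [] [317.1 229.6]
262 ................................................................................
264 ................................................................................
266 ................................................................................
268 ................................................................................
270 ................................................................................
272 .........................................NNNNNNNNN..............................
274 ............................NNNNN......NNNNNNNNNNNN.............................
276 .........................N
[... 2775 characters left out ...]
..NNNN.NN...........................
250 ..........................................N...................................
252 ..............................................................................
254 ..............................................................................
256 ..............................................................................
258 ..............................................................................
260 ..............................................................................
262 ..............................................................................
264 ..............................................................................
```

Three nuts are in the bowl: both cameras agree, at about (0.67,0.03), (0.70,0.01) and (0.67,-0.01). The other three are in the crate. Next is the tray.

```bash
python3 - <<'E'
from plan import *
plan([((.411,.417,.13),98.4,-1,10)])
E
```

```text
now lip [ 0.6557 -0.0279  0.1679] yaw 60.1 th 10.1
0.020,-0.019,-0.064, -26,33,-1.6,0
0.020,-0.019,-0.064, -29,31,-1.9,0
0.018,-0.019,-0.064, -32,29,-2.1,0
0.017,-0.019,-0.065, -34,26,-2.2,0
0.016,-0.019,-0.065, -37,24,-2.1,0
0.014,-0.019,-0.065, -39,21,-1.9,0
0.013,-0.019,-0.066, -41,19,-1.6,0
0.012,-0.019,-0.066, -43,16,-1.1,0
0.011,-0.019,-0.066, -45,13,-0.5,0
0.009,-0.019,-0.066, -46,10,0.1,0
-- tcp [0.436 0.251 0.172]
```

```bash
R='python3 -m crank'
$R '[0.02,-0.019,-0.064,-26,33,-2,0, 0.02,-0.019,-0.064,-29,31,-2,0, 0.018,-0.019,-0.064,-32,29,-2,0, 0.017,-0.019,-0.065,-34,26,-2,0, 0.016,-0.019,-0.065,-37,24,-2,0]' | grep -E "pos|force:|clock"
$R '[0.014,-0.019,-0.065,-39,21,-2,0, 0.013,-0.019,-0.066,-41,19,-2,0, 0.012,-0.019,-0.066,-43,16,-1,0, 0.011,-0.019,-0.066,-45,13,0,0, 0.009,-0.019,-0.066,-46,10,0,0]' | grep -E "pos|force:|clock"
$R '[0,0,0,0,0,0,0, 0,0,0,0,0,0,0]' | grep -E "pos|force:|clock"
cat > chk.py <<'E'
from plan import *
from scipy.optimize import least_squares
p,R=cur(); ob=[]
def pt(q,v):
    c,s=np.cos(v[0]),np.sin(v[0]); x,z=q[0]+.105,q[2]-.061
    x,z=c*x-s*z+v[1],s*x+c*z
    return p+R@np.array([-x,q[1],-(z+.0185)])
for c in("scene","side"):
    eyes.snapshot(c)
    for n,q in(("scoop_lip",(.055,0,0)),("scoop",(0,0,0))):
        for r in spotter.place_of(c,n)[:2]:
            u=np.array(r["location"]); e=u-proj(c,pt(q,[.15,0]))
            print(c,n,round(r["p"],2),u.round(1),"err",e.round(1))
            if np.hypot(*e)<20: ob.append((c,q,u))
f=lambda v:np.concatenate([proj(c,pt(q,v))-u for c,q,u in ob]+[np.array(v[1:])*300])
r=least_squares(f,[.15,0]);print("OFF",-np.degrees(r.x[0]),r.x[1:],r.fun.round(1))
print("LIP",R.T@(pt((.055,0,0),r.x)-p),"world lip",pt((.055,0,0),r.x),"tool-yaw,pitch",sc(R))
for c in("scene","side"):
    print([(round(r["p"],2),atz(c,r["location"],.005).round(4)) for r in spotter.place_of(c,"tray_slot")[:2]])
E
python3 chk.py
```

```text
clock: 36.98
tool_pos: [0.5025, 0.036, 0.2072]
force: [-0.2, 0.3, -1.3]
gripper_force: 30.0
clock: 37.6
tool_pos: [0.4338, 0.2522, 0.1717]
force: [2.0, -0.6, -1.4]
gripper_force: 30.0
clock: 37.85
tool_pos: [0.4344, 0.2504, 0.1719]
force: [0.4, 0.0, -1.7]
gripper_force: 30.0
scene scoop_lip 0.81 [500.7 169.3] err [-2.1  4.1]
scene scoop_lip 0.73 [246.7 211.1] err [-256.1   45.9]
scene scoop 0.64 [480.9 170.2] err [0.2 2.5]
side scoop_lip 0.97 [169.9 163.1] err [0.2 8.5]
side scoop 0.95 [182.3 165.3] err [1.2 2.2]
side scoop 0.21 [360.5 255.3] err [179.4  92.2]
OFF -3.702374653541248 [0.00485735] [ 0.1  0.6 -1.5  0.7  0.7 -2.8 -0.7  1.8  1.5]
LIP [-1.68462419e-01 -1.86920883e-17  3.20409027e-02] world lip [0.41045942 0.41121005 0.11736874] tool-yaw,pitch (np.float64(98.46481613331396), np.float64(-0.7095903333915263))
[(0.92, array([0.4381, 0.3073, 0.005 ])), (0.37, array([0.6845, 0.0142, 0.005 ]))]
[(0.58, array([0.4287, 0.3051, 0.005 ]))]
```

```bash
sed -i 's/^LIP=.*/LIP=np.array([-.169,0,.030]); OFF=-4.5/' plan.py; python3 - <<'E'
from plan import *
plan([((.412,.414,.045),98.4,0,3),((.412,.414,.012),98.4,0,2)])
E
```

```text
now lip [0.4114 0.4115 0.1203] yaw 98.3 th 3.2
0.000,-0.019,-0.000, -4,-0,27.9,0
0.000,-0.019,-0.000, -3,-0,28.0,0
0.000,-0.019,-0.000, -3,-0,28.0,0
-- tcp [0.436 0.25  0.088]
0.000,0.000,0.000, -1,0,16.4,0
0.000,0.000,0.000, -1,0,16.4,0
-- tcp [0.436 0.25  0.055]
```

```bash
R='python3 -m crank'
$R '[0,-0.019,0,-4,0,28,0, 0,-0.019,0,-3,0,28,0, 0,-0.019,0,-3,0,28,0, 0,0,0,0,0,0,0]' | grep -E "pos|force:|clock"
python3 chk.py
python3 - <<'E'
from plan import *
plan([((.412,.414,.012),98.4,0,2)])
E
```

```text
clock: 38.75
tool_pos: [0.434, 0.2488, 0.0866]
force: [-0.1, 0.8, -0.6]
gripper_force: 30.0
scene scoop_lip 0.59 [493.4 193.1] err [-1.  4.]
scene scoop_lip 0.59 [343.6 276.6] err [-150.8   87.5]
scene scoop 0.62 [472.6 198. ] err [-0.5  5.5]
side scoop_lip 0.8 [173.9 187. ] err [0.6 3. ]
side scoop_lip 0.74 [352.5 243.3] err [179.2  59.3]
side scoop 0.58 [363.6 244.7] err [179.1  50.5]
side scoop 0.56 [183.3 196.9] err [-1.2  2.7]
OFF -4.5068158337541675 [0.00469077] [ 0.  -0.5 -0.1 -3.2 -0.1  1.4  1.4  0.2  1.4]
LIP [-1.68989287e-01 -3.34620600e-18  2.97389576e-02] world lip [0.40987385 0.41308377 0.04343422] tool-yaw,pitch (np.float64(98.32422016432274), np.float64(0.08363011641216556))
[(0.69, array([0.4293, 0.3072, 0.005 ]))]
[(0.63, array([0.4276, 0.48  , 0.005 ])), (0.58, array([0.4292, 0.3163, 0.005 ]))]
now lip [0.4108 0.4153 0.0458] yaw 98.4 th -0.1
-0.001,0.001,-0.000, -1,-1,16.8,0
0.000,0.001,-0.000, -1,-1,16.7,0
-- tcp [0.436 0.25  0.055]
```

Pitch offset -4.5° is confirmed and the scoop is flat and centred over the slot. I'll lower to contact.

```bash
R='python3 -m crank'
$R '[0,0,0,-1,-1,16,0, 0,0,0,-1,-1,15,0, 0,0,0,0,0,0,0]' | grep -E "pos|force:"
$R '[0,0,0,0,0,3,0, 0,0,0,0,0,0,0]' | grep -E "pos|force:"
$R '[0,0,0,0,0,2,0, 0,0,0,0,0,0,0]' | grep -E "pos|force:"
$R '[0,0,0,0,0,2,0, 0,0,0,0,0,0,0]' | grep -E "pos|force:"
```

```text
tool_pos: [0.4363, 0.2495, 0.0558]
force: [-1.3, -0.3, -1.5]
gripper_force: 30.0
tool_pos: [0.437, 0.2502, 0.054]
force: [-0.2, -1.0, -2.2]
gripper_force: 30.0
tool_pos: [0.4369, 0.2499, 0.0519]
force: [0.6, -0.4, -1.2]
gripper_force: 30.0
tool_pos: [0.4369, 0.2498, 0.0498]
force: [0.2, 0.4, -1.6]
gripper_force: 30.0
```

```bash
R='python3 -m crank'
$R '[0,0,0,0,0,2,0, 0,0,0,0,0,0,0]' | grep -E "pos|force:"
$R '[0,0,0,0,0,1.5,0, 0,0,0,0,0,0,0]' | grep -E "pos|force:"
```

```text
tool_pos: [0.4373, 0.2496, 0.0484]
force: [-0.2, -0.9, 5.4]
gripper_force: 30.0
tool_pos: [0.4374, 0.2494, 0.047]
force: [1.4, -2.1, 5.6]
gripper_force: 30.0
```

```bash
R='python3 -m crank'
$R '[0,0,0,0,0,0,0.5, 0,0,0,0,0,0,0.5, 0,0,0,0,0,0,0.5, 0,0,0,0,0,0,0.5]' | grep -E "pos|force:|open"
$R '[0,0,0,0,0,-15,0.5, 0,0,0,0,0,-40,0.5, 0,0,0,0,0,-60,0.5, 0,0,0,0,0,-60,0.5, 0,0,0,0,0,0,0.5]' | grep -E "pos|force:|open|clock"
python3 - <<'E'
from plan import *
for c in("scene","side","wrist"):
    eyes.snapshot(c)
    for n,z in(("scoop_lip",.005),("scoop",.005),("scoop_grip",.066),("tray_slot",.005)):
        print(c,n,[(round(r["p"],2),atz(c,r["location"],z).round(3)) for r in spotter.place_of(c,n)[:2]])
    for n,z in (("bowl",0),("mill",0),("jar",0),("lemon",.0265)):
        if c!="wrist": print(n,[(round(r["p"],2),atz(c,r["location"],z).round(3)) for r in spotter.place_of(c,n)[:1]])
    print([(round(r["p"],2),atz(c,r["location"],.025).round(3)) for r in spotter.place_of(c,"walnut1")])
E
```

```text
tool_pos: [0.4369, 0.2495, 0.0463]
force: [-0.1, -0.4, 0.4]
opening: 0.0437
gripper_force: 0.0
clock: 41.9
tool_pos: [0.4369, 0.2651, 0.226]
force: [0.6, 0.0, -0.5]
opening: 0.0438
gripper_force: 0.0
scene scoop_lip [(0.87, array([0.416, 0.414, 0.005])), (0.68, array([ 0.712, -0.307,  0.005]))]
scene scoop [(0.58, array([0.419, 0.368, 0.005])), (0.2, array([0.686, 0.295, 0.005]))]
scene scoop_grip [(0.65, array([0.441, 0.254, 0.066]))]
scene tray_slot [(0.95, array([0.425, 0.31 , 0.005]))]
bowl [(0.56, array([0.681, 0.015, 0.   ]))]
mill [(0.67, array([0.695, 0.295, 0.   ]))]
jar [(0.73, array([ 0.704, -0.305,  0.   ]))]
lemon [(0.7, array([ 0.714, -0.207,  0.026]))]
[(0.77, array([0.699, 0.01 , 0.025])), (0.55, array([ 0.478, -0.206,  0.025])), (0.51, array([0.661, 0.037, 0.025])), (0.48, array([ 0.62 , -0.237,  0.025])), (0.48, array([ 0.633, -0.155,  0.025])), (0.46, array([ 0.671, -0.007,  0.025])), (0.43, array([ 0.607, -0.304,  0.025]))]
side scoop_lip [(0.73, array([0.411, 0.424, 0.005]))]
side scoop [(0.69, array([0.422, 0.358, 0.005]))]
side scoop_grip [(0.91, array([0.433, 0.256, 0.066]))]
side tray_slot [(0.93, array([0.42 , 0.292, 0.005]))]
bowl [(0.88, array([0.682, 0.015, 0.   ]))]
mill [(0.62, array([0.679, 0.292, 0.   ]))]
jar [(0.8, array([ 0.701, -0.312,  0.   ]))]
lemon [(0.58, array([ 0.715, -0.203,  0.026]))]
[(0.84, array([ 0.595, -0.25 ,  0.025])), (0.83, array([ 0.488, -0.202,  0.025])), (0.72, array([ 0.445, -0.203,  0.025])), (0.71, array([ 0.602, -0.322,  0.025])), (0.66, array([ 0.612, -0.171,  0.025])), (0.59, array([0.668, 0.03 , 0.025])), (0.55, array([ 0.666, -0.008,  0.025])), (0.5, array([ 0.513, -0.207,  0.025])), (0.43, array([0.69 , 0.005, 0.025]))]
wrist scoop_lip []
wrist scoop [(0.85, array([0.416, 0.362, 0.005]))]
wrist scoop_grip []
wrist tray_slot [(0.59, array([0.423, 0.308, 0.005])), (0.55, array([0.434, 0.271, 0.005]))]
[]
```

```bash
python3 -c "
from plant import ctrl
print(ctrl.close_job())"
```

```text
the job is handed in; nothing more can be done
None
```

I handed the job in with three walnuts in the bowl, three left in the crate, none spilled, and the scoop lying flat in the tray's wide compartment. The other things appear not to have moved; it took about 43 of the 72 s, though I don't have the verdict.

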